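# Assemble a toy 4x4 in its jig: chassis, seats, body, roof rack

## Task

Put together one toy 4x4 in the brown assembly jig: first stand the black chassis in the jig with its nose towards the single wide stop, then set the seat tub on the chassis, then the blue body shell over both, and last the roof rack on the roof. Every part faces the same way as the chassis (dashboard, bonnet and lamp bar to the nose) and must be fully seated before the next goes on. Leave the flask, the screwdriver and the tray of screws standing where they are.

Things in the scene. Friction and masses are not known exactly. Their poses are not given: they have to be found in the camera images.
- jig: Fixed brown plate 176x104x12 mm with flared white guides round one chassis (4 mm free). +x: nose end, one wide stop; tail: two narrow stops. Origin: underside, centre line, 10 mm tailward of mid-plate. Wheels stand on z=12. Guides and stops reach z=34, but sides are open for fingers at x=-24..+44. Assembled, the origins of jig and all parts lie on one vertical line, x axes alike.
- chassis: Black chassis with 4 fixed wheels, loose, on its wheels, 110 g, 140x66x34 mm. Origin: ground level, centre line; +x nose (x=-60..+80 mm), z up. Hold by the flat sills between the wheels: 60 mm apart, x=-14..+34, z=10..24. Deck at z=24 carries tub and shell; on it a 10 mm high engine block (x=24..66), 8 mm tail crossbar (x=-50..-44), side beads 2 mm high at y=+-22.5.
- seat_tub: Grey car interior with dark seats, loose, right way up, 30 g, 60x36x24 mm. Origin: underside, centre line; +x to dashboard (x=-40..+20 mm), z up. Hold by the straight sides at y=+-18, 16 mm high, at x=-10. Sits on the deck (chassis z=24) between crossbar and engine block: 4 mm free at each end, 3 mm to each bead.
- body_shell: Light-blue hollow car body, loose, right way up, 60 g, 142x66x44 mm, spare wheel on its tail. Origin: lower edge, centre line; +x to bonnet (x=-66..+76 mm). Cab x=-58..+20, roof z=44; bonnet z=20. Hold cab sides, 59 mm apart, above z=12 (below: arch flares), at x=-5. Rests on chassis z=24; inside 54 mm wide, 3 mm free to the beads. 1.5 mm lip round the roof, inside 52x71 mm.
- roof_rack: Black open roof basket with slatted floor, loose, right way up, 20 g, basket 58x44x12 mm, four small round white lamps jutting 7 mm from its front bar. Origin: underside, centre line; basket x=-48..+10 mm, lamps to +17, +x to the lamps, z up. Hold by the side rails y=+-22, z=0..12, at x=-19. Lies on the roof inside the lip, underside at shell z=44, 4 to 6 mm free all round.
- screw_tray: Bystander: small green tray of screws, 130 x 90 x 30 mm, beyond the work. Origin: centre of its underside. Leave alone.
- flask: Bystander: pale green drinking flask, 64 mm in diameter, 170 mm high, at the robot's left. Origin: centre of its underside. Leave alone.
- screwdriver: Bystander: blue electric screwdriver lying at the robot's right, 245 mm long, 44 mm high. Origin: on the table under its middle; +x to the bit. Leave alone.
There are look-alikes about, which are no part of the job. Leave any orange or yellow look-alike of the body_shell alone.

How it is judged (in metres and radians):
On the way, in this order (a step that is already met when the one before it is completed fails the run):
1. the chassis stands in the jig, nose to the nose stop (x of chassis in the frame of jig between -0.007 and 0.007 m and y of chassis in the frame of jig between -0.006 and 0.006 m and z of chassis in the frame of jig between 0.009 and 0.015 m and angle between the x axis of chassis and the x axis of jig, either way round below 0.12 rad and angle between the z axis of chassis and the z axis of jig, either way round below 0.06 rad), for 0.2 s.
2. the seat tub sits down on the chassis deck, dashboard to the front (x of seat_tub in the frame of chassis between -0.007 and 0.007 m and y of seat_tub in the frame of chassis between -0.006 and 0.006 m and z of seat_tub in the frame of chassis between 0.021 and 0.027 m and angle between the x axis of seat_tub and the x axis of chassis, either way round below 0.25 rad and angle between the z axis of seat_tub and the z axis of chassis, either way round below 0.06 rad), for 0.2 s.
3. the body shell is down on the chassis over the seat tub (x of body_shell in the frame of chassis between -0.008 and 0.008 m and y of body_shell in the frame of chassis between -0.006 and 0.006 m and z of body_shell in the frame of chassis between 0.021 and 0.027 m and angle between the x axis of body_shell and the x axis of chassis, either way round below 0.2 rad and angle between the z axis of body_shell and the z axis of chassis, either way round below 0.06 rad), for 0.2 s.
4. the roof rack lies on the roof inside the lips, lamps to the front (x of roof_rack in the frame of body_shell between -0.008 and 0.008 m and y of roof_rack in the frame of body_shell between -0.008 and 0.008 m and z of roof_rack in the frame of body_shell between 0.041 and 0.047 m and angle between the x axis of roof_rack and the x axis of body_shell, either way round below 0.25 rad and angle between the z axis of roof_rack and the z axis of body_shell, either way round below 0.06 rad), for 0.2 s.
At the end, for the whole second after the job is handed in: Stacked in the jig, all facing its nose: chassis, seat tub, body shell, roof rack, each within 6 mm across its seat, 7 (chassis, tub) or 8 mm along (rack 8 both ways), 3 mm in height, 0.12 rad of yaw (shell 0.2, tub and rack 0.25), 0.06 rad of tilt; all released and at rest (all of step 1 and all of step 2 and all of step 3 and all of step 4 and linear speed of each of chassis, seat_tub, body_shell, roof_rack below 0.01 m/s and angular speed of each of chassis, seat_tub, body_shell, roof_rack below 0.1 rad/s); the robot touches nothing.
It fails at once if the flask is pushed more than 20 mm or tipped (distance of flask from where it was at the start of the episode above 0.02 m or angle between flask's own z axis and vertical above 0.3 rad).
It fails at once if the electric screwdriver is pushed more than 20 mm or tipped (distance of screwdriver from where it was at the start of the episode above 0.02 m or angle between screwdriver's own z axis and vertical above 0.3 rad).
It fails at once if the screw tray is pushed more than 20 mm or tipped (distance of screw_tray from where it was at the start of the episode above 0.02 m or angle between screw_tray's own z axis and vertical above 0.3 rad).
It also fails if it takes over 128 s, if anything falls off the work surface, if the arm or the gripper's body presses on something with over 40 N, if the wrist force passes 120 N, or if a joint passes its speed limit or range.

## Robot

A 6-joint arm with a two-finger parallel gripper is mounted at the origin on the work surface. World frame = base frame: x ahead of the robot, y to its left, z up, the work surface at z = 0. Lengths are in m, angles in degrees, forces in N, time in s.
With the tool pointing down it reaches from about 0.35 to 0.875 m from the base axis. Payload 4.2 kg.
Tool frame: the origin (TCP) lies midway between the tips of the shut fingers; the grasp point (between the pads) lies 19 mm behind it; z points along the fingers, y is the direction in which the jaws open and shut (so a half turn about z gives the same grasp; the last joint's range is limited). The gripper opens to 87 mm and grips with 3 to 60 N. Pads are 19 mm wide; open, the fingers measure 117 mm over their backs; the gripper's body (75 mm by 190 mm) begins 51 mm behind the grasp point.
Start: joints at [78.129, 22.042, 0.453, 0, -68.411, -14.817], TCP at [0.281, 0.558, 0.223] pointing down, gripper open.
Joint ranges: [-179.83, 179.83], [-69.29, 118.12], [-61.27, 80.66], [-181.25, 117.63], [-171.15, -9.14], [-177.46, 177.46]. Speed limits (degrees/s): [159.86, 159.86, 180, 180, 180, 180].

## Interface

Orientations are given as a 3x3 rotation matrix whose columns are the frame's x, y, z axes.
In Python, from station import r gives the robot as it stands.
- The arm moves only by the tool play_rows, never from a script. Its argument "commands" is a list that holds one entry, the list of rows, each a list of 7 numbers: the shift along the world's x, y, z in m, then the turn, a rotation vector about the world's x, y, z in rad, then the closure, from 0 (fully open) to 1 (shut). A call has 1 to 5 rows; each row is the pose to reach, as a shift and turn from the pose commanded when the call began; what a row does not reach only later rows make up. A row lasts 1/10 s, in which the tool goes at most 50 mm and 8.59 degrees, less where a joint would pass 70% of its speed; a pose out of reach is approached as far as the arm can. A call with a gripper value outside its range is refused whole. The fingers move at their own pace and stop on an object; the grip force is fixed at half the most. Time passes only in rows, so rows that repeat a pose let the fingers close. It gives the time, the measured TCP pose, the force and the opening at its end, in the units of the state.
- r.sense(): the state, without advancing time (a new reading comes with each control period).
- r.capture(name): name is "scene" or "top" or "wrist"; returns a dict with "image" (420x560x3 uint8, red, green, blue), "range_z" (420x560 float32, m along the optical axis (not along the pixel's ray), 0 where there is no reading), "intrinsics" (3x3 intrinsics, pixels), "extrinsics" (4x4, takes a point from camera to world coordinates); the wrist camera has in their place "mount" (4x4, takes a point from camera to tool coordinates, whose origin is the TCP and whose axes are the flange's). Camera axes: x right, y up, looking along -z (the intrinsics and any distortion apply to the point x, -y, -z); pixel columns grow to the right and rows downward; lengths in m; the calibration is good to about 2 mm. The wrist camera is an equidistant fisheye: a pixel r from the principal point sees the ray r / f radians off the axis. A picture is of the moment at which its call begins: read the wrist's pose just before it.
- r.finish_job(): hands the job in, once; it reports no verdict.
The state is a dict: "time_s": time; "joints": joint angles; "joint_velocities": joint speeds; "effort": joint torques, N m; "tcp_pos": TCP position; "ee_rot": TCP orientation; "wrist_force": force on the tool from outside, world axes, zero at the start; "moment": the same for the moment, N m; "gripper_width": opening from 0.0 (shut) to 1.0 (fully open).
Only numpy, scipy, OpenCV 4.12 (cv2) and the standard library are available. Lean on these libraries where they do the work, as an engineer would, in place of code of your own. Each camera call takes 0.05 s, during which the arm holds its last target. There are 200 camera calls.

## Working session

There is one attempt and no reset: what is moved stays moved. The work goes in short steps, Python scripts to look and compute and a tool call to move; the robot and the scene stay as the last step left them, time stands still between calls to the robot, and variables do not carry over. Pictures are saved under pics/ and viewed, about 12 in all and at most 16, crops included, and the job is handed in when it is done.

Besides the shell and the picture viewer there is one more tool, called after ">>>" by a JSON object that holds its "api" and its "payload", one argument or row to a line. play_rows: Moves the arm, as the interface text tells. Its arguments: {"type":"object","properties":{"commands":{"type":"array","items":{"type":"array","items":{"type":"array","items":{"type":"number"}}}}},"required":["commands"]}

```bash
ls; mkdir -p pics; cat > h.py <<'E'
import numpy as np, cv2
from station import r
def snap(n,f):
    c=r.capture(n); cv2.imwrite('pics/%s.png'%f,c['image'][:,:,::-1]); np.savez('pics/%s.npz'%f,**c); return c
def cloud(c):
    K=np.array(c['intrinsics']);E=np.array(c['extrinsics']);d=c['range_z']
    v,u=np.indices(d.shape)
    p=np.stack([(u-K[0,2])/K[0,0]*d,-(v-K[1,2])/K[1,1]*d,-d],-1)
    return p@E[:3,:3].T+E[:3,3]
E
python3 - <<'E'
from h import *
s=r.sense();print(s)
a=snap('scene','s0');b=snap('top','t0')
print(a['extrinsics'],b['extrinsics'],b['intrinsics'])
E
```

```text
pics
{'time_s': 0.0, 'joints': array([ 7.81277264e+01,  2.20902119e+01,  3.80075248e-01, -2.62481013e-02,
       -6.84120737e+01, -1.48164264e+01]), 'joint_velocities': array([ 0.06404829,  0.07511669, -0.16237132, -0.02470047,  0.07716272,
        0.00507536]), 'effort': array([-4.54684932e-04, -3.90662313e+01,  1.87399864e+01,  4.21949565e+00,
        1.09090933e-02, -2.03216446e-04]), 'tcp_pos': array([0.28044102, 0.55787789, 0.22147452]), 'ee_rot': array([[ 8.93384122e-01, -4.49292864e-01, -8.55678679e-04],
       [-4.49293659e-01, -8.93381894e-01, -1.99967176e-03],
       [ 1.33990412e-04,  2.17092600e-03, -9.99997635e-01]]), 'wrist_force': array([ 0.36550777,  0.55542031, -0.59269521]), 'moment': array([-0.00992413,  0.00906267,  0.00348549]), 'gripper_width': 0.9972871975565613}
[[ 0.74375969 -0.43554783  0.50706964  1.17864681]
 [ 0.6682919   0.5008531  -0.55002919 -0.64955266]
 [-0.01440338  0.74796007  0.66358743  0.83160865]
 [ 0.          0.          0.          1.        ]] [[ 1.02988094e-02  9.86829258e-01 -1.61437140e-01  2.73708604e-01]
 [-9.99884381e-01  1.19693256e-02  9.37864704e-03  1.34962224e-03]
 [ 1.11874170e-02  1.61321886e-01  9.86838432e-01  1.94825625e+00]
 [ 0.00000000e+00  0.00000000e+00  0.00000000e+00  1.00000000e+00]] [[540.13100589   0.         283.2005517 ]
 [  0.         540.13100589 212.29635443]
 [  0.           0.           1.        ]]
```

View pics/t0.png

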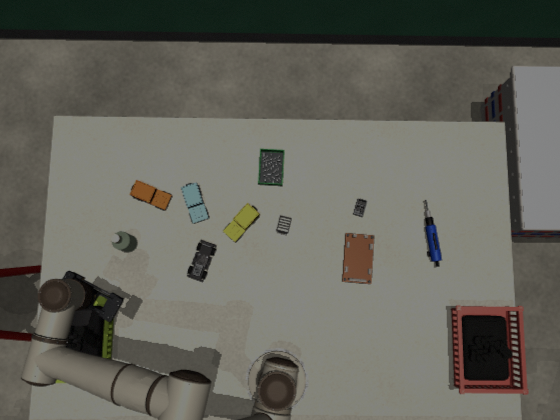

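View pics/s0.png

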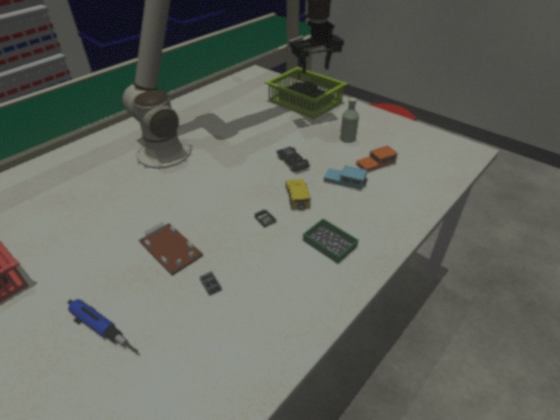

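The top view shows the chassis at (202,260), the blue shell at (194,202), small parts at (284,225) and (360,208), and the jig at (359,258). Look-alikes are the orange shell (151,195) and the yellow shell (241,222). The flask is at (123,241), the tray at (271,167) and the screwdriver at (432,240).

Next are enlarged crops and measurements.

```bash
python3 - <<'E'
import cv2,numpy as np
im=cv2.imread('pics/t0.png')
def cr(u,v,w,h,k): 
    return cv2.resize(im[v:v+h,u:u+w],None,fx=k,fy=k,interpolation=cv2.INTER_CUBIC)
a=cr(175,175,66,110,5)
b=cr(325,190,80,100,5)
c=cr(260,205,50,40,5)
W=np.zeros((590,800,3),np.uint8)
W[:550,:330]=a; W[:500,340:740]=b[:, :400]; 
W=cv2.convertScaleAbs(W,alpha=1.5)
cv2.imwrite('pics/c1.png',W)
from h import *
z=np.load('pics/t0.npz'); P=cloud(z)
for n,(u,v) in dict(ch=(202,260),sh=(194,202),or_=(151,195),ye=(241,222),a=(284,225),b=(360,208),jig=(359,258),table=(310,300),flask=(123,241),drv=(432,240),tray=(271,167)).items():
    print(n,P[v,u].round(3))
# clusters above the table
m=(P[...,2]>0.006)&(z['range_z']>0)&(P[...,0]>.3)&(P[...,0]<1.0)&(abs(P[...,1])<.7)
n,l,st,ce=cv2.connectedComponentsWithStats(m.astype(np.uint8))
for i in range(1,n):
    if st[i,4]>60:
        q=P[l==i]; (c,wh,an)=cv2.minAreaRect(q[:,:2].astype(np.float32)); print(ce[i].round(0),st[i,4],np.round(c,3),np.round(wh,3),round(an,1),'zmax',q[:,2].max().round(3))
E
```

```text
ch [0.413 0.27  0.024]
sh [0.618 0.302 0.047]
or_ [0.642 0.458 0.043]
ye [0.549 0.133 0.042]
a [ 0.545 -0.021  0.004]
b [ 0.611 -0.298  0.002]
jig [ 0.428 -0.291  0.01 ]
table [ 0.277 -0.116 -0.006]
flask [0.466 0.521 0.137]
drv [ 0.493 -0.55   0.031]
tray [0.76  0.03  0.007]
[271. 167.] 506 [0.762 0.031] [0.148 0.107] 0.1 zmax 0.04
[150. 195.] 715 [0.653 0.473] [0.162 0.075] 69.0 zmax 0.057
[195. 202.] 718 [0.631 0.308] [0.18 0.08] 25.2 zmax 0.057
[360. 208.] 133 [ 0.609 -0.297] [0.043 0.066] 73.6 zmax 0.031
[432. 238.] 550 [ 0.52  -0.551] [0.245 0.058] 11.6 zmax 0.056
[242. 222.] 714 [0.553 0.132] [0.089 0.143] 44.1 zmax 0.06
[124. 241.] 421 [0.478 0.555] [0.099 0.075] 88.7 zmax 0.183
[358. 258.] 1260 [ 0.434 -0.289] [0.111 0.194] 86.8 zmax 0.049
[202. 261.] 696 [0.412 0.27 ] [0.071 0.145] 71.5 zmax 0.054
[ 70. 282.] 580 [0.329 0.607] [0.187 0.039] 68.3 zmax 0.595
```

View pics/c1.png

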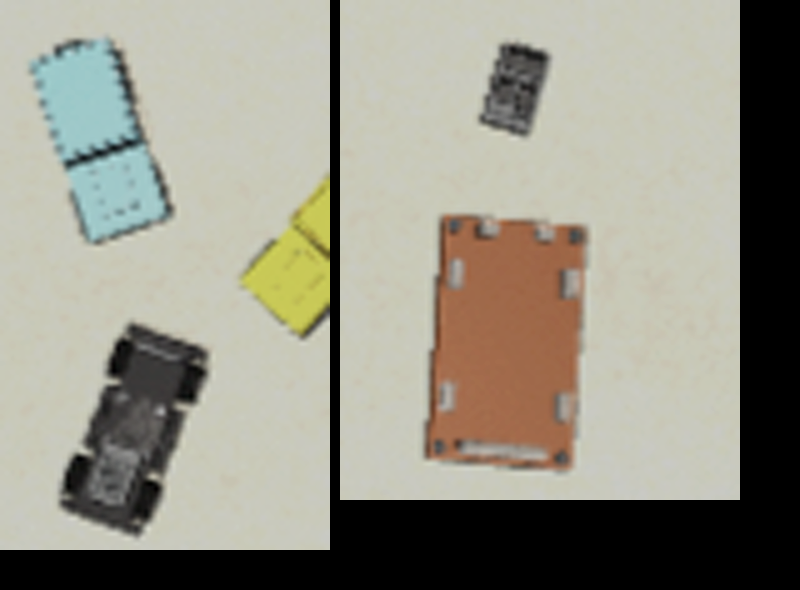

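The crops show the jig's wide stop at the bottom, so its nose points towards the robot at about 177°. The chassis engine block and nose are at the bottom, about 161.5°. The shell's bonnet is also at the bottom, about 197.5°. The blue shell is clearly separate from the orange and yellow ones. (360,208) looks like the tub and (284,225) the rack. I'll move above the chassis for a close look.

>>> {"api": "play_rows", "payload": {
  "commands": [
    [[0.03,-0.03,0,0,0,0.07,0],[0.05,-0.07,0,0,0,0.143,0],[0.07,-0.11,0,0,0,0.143,0],[0.09,-0.155,0,0,0,0.143,0],[0.11,-0.2,0,0,0,0.143,0]]
  ]
}}

```text
time_s: 0.6
tcp_pos: [0.3909, 0.3565, 0.2221]
ee_rot: [[0.949, -0.317, -0.001], [-0.317, -0.949, -0.001], [-0.0, 0.001, -1.0]]
wrist_force: [0.4, -0.0, -0.2]
gripper_width: 0.998
```

>>> {"api": "play_rows", "payload": {
  "commands": [
    [[0.01,-0.044,0,0,0,0,0],[0.02,-0.088,0,0,0,0,0],[0.022,-0.088,0,0,0,0,0],[0.022,-0.088,0,0,0,0,0]]
  ]
}}

```text
time_s: 1.0
tcp_pos: [0.413, 0.2696, 0.2226]
ee_rot: [[0.948, -0.319, 0.0], [-0.319, -0.948, 0.0], [0.0, -0.0, -1.0]]
wrist_force: [0.4, 0.5, -0.4]
gripper_width: 1.004
```

```bash
cat >> h.py <<'E'
def wsnap(f):
    s=r.sense(); c=r.capture('wrist'); T=np.eye(4); T[:3,:3]=s['ee_rot'];T[:3,3]=s['tcp_pos']
    c['extrinsics']=T@np.array(c['mount']); cv2.imwrite('pics/%s.png'%f,c['image'][:,:,::-1]); np.savez('pics/%s.npz'%f,**c); return c
def wray(c,u,v):
    K=np.array(c['intrinsics']);a=(u-K[0,2])/K[0,0];b=(v-K[1,2])/K[1,1];t=np.hypot(a,b)+1e-12
    d=np.array([np.sin(t)*a/t,-np.sin(t)*b/t,-np.cos(t)]); E=np.array(c['extrinsics']); return E[:3,3],E[:3,:3]@d
def watz(c,u,v,z):
    o,d=wray(c,u,v); return o+d*(z-o[2])/d[2]
def proj(c,P):   # world point -> fisheye pixel
    K=np.array(c['intrinsics']);E=np.array(c['extrinsics']);q=E[:3,:3].T@(np.array(P)-E[:3,3]);x,y,z=q[0],-q[1],-q[2]
    h=np.hypot(x,y);t=np.arctan2(h,z); return np.array([K[0,2]+K[0,0]*t*x/h,K[1,2]+K[1,1]*t*y/h])
def birdseye(c,x,y,z,ang,L,W,k,f=None):
    """rectified view of plane z, centre x,y; image right = part +x (ang deg), image up = part +y; k px per m"""
    w,h=int(L*k),int(W*k);a=np.deg2rad(ang);ex=np.array([np.cos(a),np.sin(a)]);ey=np.array([-ex[1],ex[0]])
    J,I=np.meshgrid(np.arange(w),np.arange(h)); p=((J-w/2)/k)[...,None]*ex-((I-h/2)/k)[...,None]*ey+np.array([x,y])
    P=np.concatenate([p,np.full(p.shape[:2]+(1,),z)],-1)
    K=np.array(c['intrinsics']);E=np.array(c['extrinsics']);q=(P-E[:3,3])@E[:3,:3]
    X,Y,Z=q[...,0],-q[...,1],-q[...,2];hh=np.hypot(X,Y)+1e-12;t=np.arctan2(hh,Z)
    o=cv2.remap(np.array(c['image'])[:,:,::-1].copy(),(K[0,2]+K[0,0]*t*X/hh).astype(np.float32),(K[1,2]+K[1,1]*t*Y/hh).astype(np.float32),cv2.INTER_CUBIC)
    if f: cv2.imwrite('pics/%s.png'%f,o)
    return o
E
python3 - <<'E'
from h import *
c=wsnap('w1');s=r.sense();print(s['time_s'],s['tcp_pos'],s['joints'],s['ee_rot'][:,0]);print(c['mount'],c['intrinsics'])
E
```

```text
1.05 [0.41286243 0.27047264 0.22251996] [ 5.21175444e+01  9.16501458e+00 -1.75004117e+01 -4.42740981e-03
 -6.33190825e+01  1.93544772e+01] [ 9.48157573e-01 -3.17800592e-01  2.44525020e-05]
[[ 3.79055470e-04  9.60042532e-01  2.79853878e-01  7.72496436e-02]
 [ 9.99999573e-01 -5.99756718e-04  7.02997762e-04 -7.47840863e-04]
 [ 8.42751995e-04  2.79853492e-01 -9.60042349e-01 -1.61187131e-01]
 [ 0.00000000e+00  0.00000000e+00  0.00000000e+00  1.00000000e+00]] [[325.1922621    0.         275.36575869]
 [  0.         325.1922621  213.0158472 ]
 [  0.           0.           1.        ]]
```

View pics/w1.png

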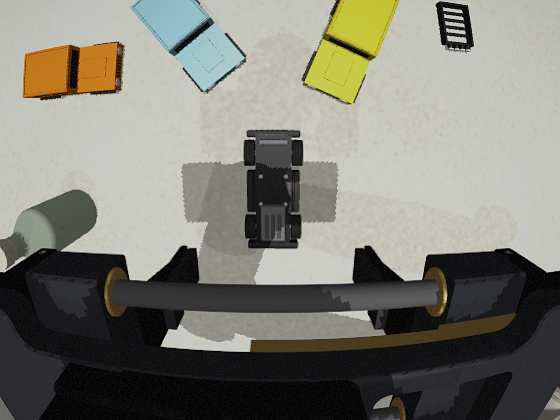

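The wrist view shows the chassis at (272,190) with its engine block towards the gripper, matching the top view. The rack is at (455,25) with white lamps towards the bottom of the image. Next I'll rectify these views.

```bash
python3 - <<'E'
from h import *
c=np.load('pics/w1.npz')
a=birdseye(c,.412,.27,.024,161.5,.2,.11,3000)
x,y,_=watz(c,455,25,.006);print('rack ctr',x,y, 'lamp end',watz(c,459,48,.006),'tail',watz(c,450,4,.006))
b=birdseye(c,x,y,.0,180,.12,.09,3000)
W=np.zeros((600,800,3),np.uint8);W[:330,:600]=a;W[330:600,:360]=b
for i in range(0,600,30):  # 10mm ticks
    W[325:330,i]=(0,255,0)
W[165,:600:6]=(0,0,255);W[:330:6,300]=(0,0,255)
cv2.imwrite('pics/b1.png',cv2.convertScaleAbs(W,alpha=1.6,beta=10))
E
```

```text
rack ctr 0.5464118573999196 -0.016474458194655817 lamp end [ 0.51542661 -0.01085414  0.006     ] tail [ 0.57576456 -0.02058632  0.006     ]
```

View pics/b1.png

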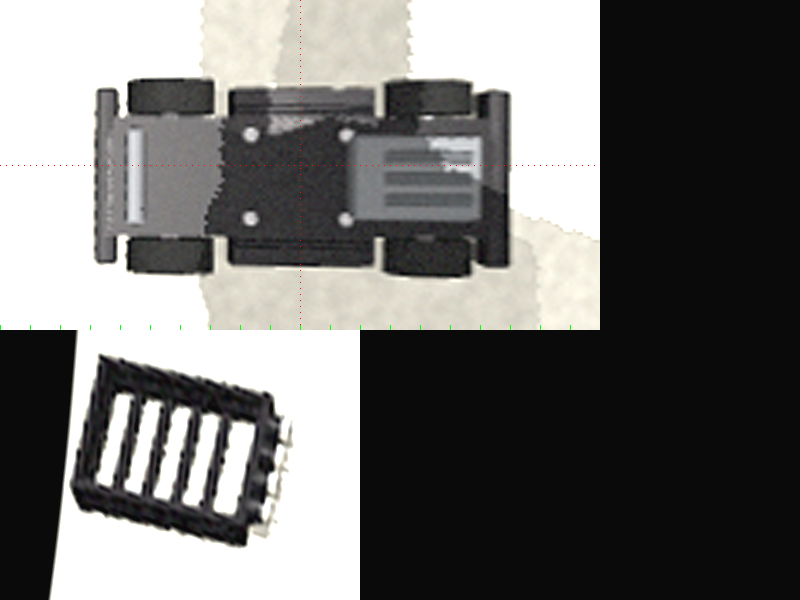

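The chassis in the rectified view has sills 60 mm apart (y px 88–267) and spans x px 95–511, about 139 mm, which matches. It is 4 mm off centre and its axis fits 161.5°. Now I'll descend and grip.

>>> {"api": "play_rows", "payload": {
  "commands": [
    [[-0.001,0.004,-0.045,0,0,0,0],[-0.001,0.004,-0.09,0,0,0,0],[-0.001,0.004,-0.135,0,0,0,0],[-0.001,0.004,-0.175,0,0,0,0],[-0.001,0.004,-0.2,0,0,0,0]]
  ]
}}

```text
time_s: 1.55
tcp_pos: [0.4102, 0.2745, 0.0193]
ee_rot: [[0.949, -0.316, -0.003], [-0.316, -0.949, -0.003], [-0.002, 0.004, -1.0]]
wrist_force: [-0.5, 0.4, 0.3]
gripper_width: 0.997
```

>>> {"api": "play_rows", "payload": {
  "commands": [
    [[0,0,-0.012,0,0,0,0],[0,0,-0.018,0,0,0,0],[0,0,-0.018,0,0,0,0.3],[0,0,-0.018,0,0,0,0.6],[0,0,-0.018,0,0,0,0.6]]
  ]
}}

```text
time_s: 2.05
tcp_pos: [0.4121, 0.2753, 0.0055]
ee_rot: [[0.949, -0.317, 0.001], [-0.317, -0.949, 0.002], [0.001, -0.002, -1.0]]
wrist_force: [0.7, 0.5, 0.1]
gripper_width: 0.807
```

>>> {"api": "play_rows", "payload": {
  "commands": [
    [[0,0,0,0,0,0,0.6],[0,0,0,0,0,0,0.6],[0,0,0,0,0,0,0.6],[0,0,0,0,0,0,0.6]]
  ]
}}

```text
time_s: 2.45
tcp_pos: [0.4119, 0.2746, 0.0053]
ee_rot: [[0.948, -0.317, 0.001], [-0.317, -0.948, 0.001], [0.0, -0.001, -1.0]]
wrist_force: [-1.4, -0.2, 5.8]
gripper_width: 0.687
```

Gripped, with the opening at 59.8 mm against the 60 mm sills. Now I'll lift and carry to a view of the jig.

>>> {"api": "play_rows", "payload": {
  "commands": [
    [[0,0,0.02,0,0,0,0.6],[0,0,0.06,0,0,0,0.6],[0,0,0.105,0,0,0,0.6],[0,0,0.15,0,0,0,0.6],[0,-0.02,0.19,0,0,0,0.6]]
  ]
}}

```text
time_s: 2.95
tcp_pos: [0.4122, 0.2556, 0.1968]
ee_rot: [[0.949, -0.316, 0.002], [-0.316, -0.949, 0.002], [0.001, -0.003, -1.0]]
wrist_force: [0.4, 0.7, -1.4]
gripper_width: 0.684
```

>>> {"api": "play_rows", "payload": {
  "commands": [
    [[0,-0.04,0.02,0,0,0.05,0.6],[0,-0.085,0.025,0,0,0.1,0.6],[0,-0.13,0.025,0,0,0.15,0.6],[0,-0.175,0.025,0,0,0.2,0.6],[0,-0.22,0.025,0,0,0.25,0.6]]
  ]
}}

```text
time_s: 3.45
tcp_pos: [0.4109, 0.0327, 0.2195]
ee_rot: [[0.998, -0.07, 0.0], [-0.07, -0.998, 0.001], [0.0, -0.001, -1.0]]
wrist_force: [1.0, 0.1, -1.7]
gripper_width: 0.685
```

>>> {"api": "play_rows", "payload": {
  "commands": [
    [[-0.01,-0.045,0,0,0,0.03,0.6],[-0.02,-0.09,0,0,0,0.03,0.6],[-0.04,-0.135,0,0,0,0.03,0.6],[-0.06,-0.175,0,0,0,0.03,0.6],[-0.08,-0.215,0,0,0,0.03,0.6]]
  ]
}}

```text
time_s: 3.95
tcp_pos: [0.3302, -0.1819, 0.2194]
ee_rot: [[0.999, -0.043, 0.0], [-0.043, -0.999, 0.0], [0.0, -0.0, -1.0]]
wrist_force: [0.8, -0.8, -0.7]
gripper_width: 0.684
```

>>> {"api": "play_rows", "payload": {
  "commands": [
    [[-0.015,-0.04,0,0,0,0,0.6],[-0.03,-0.08,0,0,0,0,0.6],[-0.03,-0.1,0,0,0,0,0.6],[-0.03,-0.1,0,0,0,0,0.6],[-0.03,-0.1,0,0,0,0,0.6]]
  ]
}}

```text
time_s: 4.45
tcp_pos: [0.301, -0.2805, 0.219]
ee_rot: [[0.999, -0.045, -0.001], [-0.045, -0.999, 0.001], [-0.001, -0.001, -1.0]]
wrist_force: [0.4, 0.1, -1.4]
gripper_width: 0.687
```

```bash
python3 - <<'E'
from h import *
c=wsnap('w2');s=r.sense();print(s['time_s'],s['tcp_pos'],s['joints'],s['ee_rot'][:,0],s['gripper_width'])
a=birdseye(c,.434,-.289,.012,180,.24,.15,3000)
x,y=.609,-.297
b=birdseye(c,x,y,.016,180,.1,.08,2500)
W=np.zeros((600,800,3),np.uint8);W[:450,:720]=a
for i in range(0,720,30): W[445:450,i]=(0,255,0)
W[225,:720:6]=(0,0,255);W[:450:6,360]=(0,0,255)
im=c['image'][:,:,::-1]; W[460:600,:373]=cv2.resize(im[0:210],(373,140))
W[400:600,550:800]=b
cv2.imwrite('pics/b2.png',cv2.convertScaleAbs(W,alpha=1.2,beta=10))
E
```

```text
4.5 [ 0.30129671 -0.28013095  0.2191661 ] [-2.00802366e+01  8.04213282e-01 -2.74605033e+01 -3.04152309e-02
 -6.17794745e+01  1.07621001e+02] [ 9.99068025e-01 -4.31593372e-02 -5.93609456e-04] 0.6833420942733729
```

View pics/b2.png

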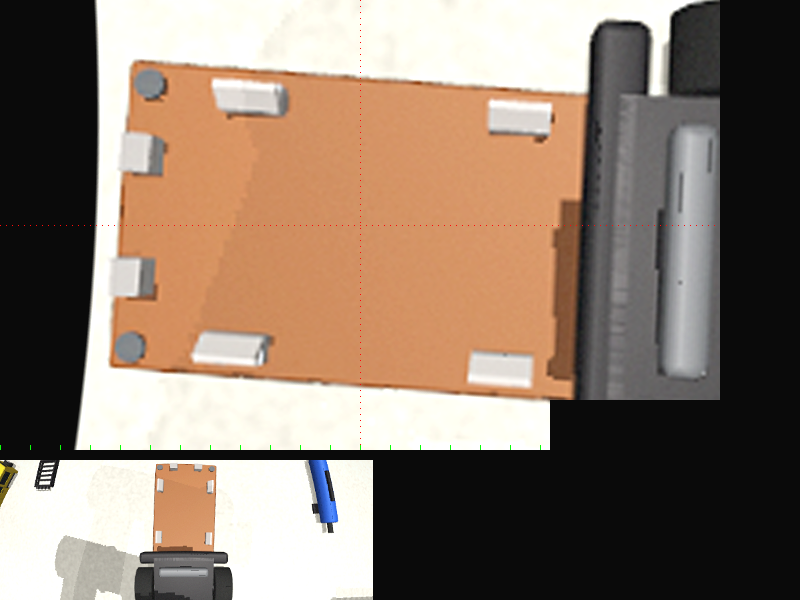

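The jig's tail stops are at (140,153) and (132,277), with side guides at about (250,97), (520,117), (230,349) and (500,368). The axis slopes 4.1°, so the jig's yaw is about 175.9°. The plate measures 101.5 mm instead of 104, so I'll check the scale with the wrist range data and the top view.

```bash
cat >> h.py <<'E'
def wcloud(c):
    K=np.array(c['intrinsics']);E=np.array(c['extrinsics']);d=c['range_z'];v,u=np.indices(d.shape)
    a=(u-K[0,2])/K[0,0];b=(v-K[1,2])/K[1,1];t=np.hypot(a,b)+1e-12;g=np.tan(np.minimum(t,1.4))/t
    return np.stack([a*g*d,-b*g*d,-d],-1)@E[:3,:3].T+E[:3,3]
E
python3 - <<'E'
from h import *
c=np.load('pics/w2.npz');P=wcloud(c)
for (x,y,z) in [(.434,-.289,.012),(.48,-.29,.012),(.44,-.2,0),(.55,-.29,0),(.35,-.15,0),(.48,-.4,0)]:
    u,v=proj(c,(x,y,z)).round().astype(int); q=P[v-2:v+3,u-2:u+3].reshape(-1,3); print((x,y,z),(u,v),np.median(q,0).round(4))
# plate by colour in wrist depth
hsv=cv2.cvtColor(c['image'],cv2.COLOR_RGB2HSV)
m=((hsv[...,0]<20)&(hsv[...,1]>90)&(hsv[...,2]>60)&(P[...,0]>.36)&(P[...,0]<.56)&(abs(P[...,1]+.29)<.08)&(c['range_z']>0))
q=P[m];print('plate z',np.median(q[:,2]),m.sum())
# top camera: rectify brown at z=.012
t=np.load('pics/t0.npz');K=t['intrinsics'];E=t['extrinsics'];h=cv2.cvtColor(t['image'],cv2.COLOR_RGB2HSV)
mt=((h[...,0]<20)&(h[...,1]>90)&(h[...,2]>60)).astype(np.uint8);mt[:, :330]=0;mt[:,390:]=0;mt[:220]=0;mt[300:]=0
cn=max(cv2.findContours(mt,0,2)[0],key=cv2.contourArea)
def atz(px,z):
    d=np.array([(px[0]-K[0,2])/K[0,0],-(px[1]-K[1,2])/K[1,1],-1])@E[:3,:3].T;return E[:3,3]+d*(z-E[2,3])/d[2]
rc=cv2.minAreaRect(np.array([atz(p,.012)[:2] for p in cn[:,0]],np.float32));print('top rect',rc,cv2.boxPoints(rc))
P0=cloud(t)
print('top table near',[np.median(P0[v-3:v+4,u-3:u+4].reshape(-1,3),0).round(4) for u,v in [(320,220),(360,320),(400,260),(230,260),(170,240)]], 'plate',np.median(P0[235:280,350:368].reshape(-1,3),0))
E
```

```text
(0.434, -0.289, 0.012) (np.int64(279), np.int64(72)) [ 0.4339 -0.2894  0.0113]
(0.48, -0.29, 0.012) (np.int64(278), np.int64(33)) [ 0.4802 -0.2903  0.0111]
(0.44, -0.2, 0) (np.int64(202), np.int64(74)) [ 0.4401 -0.1998 -0.0009]
(0.55, -0.29, 0) (np.int64(275), np.int64(-17)) [ 0.328  -0.2812  0.3372]
(0.35, -0.15, 0) (np.int64(167), np.int64(152)) [ 0.3503 -0.15   -0.0005]
(0.48, -0.4, 0) (np.int64(370), np.int64(37)) [ 0.4796 -0.3998 -0.0005]
plate z 0.010992132590555925 10725
top rect ((0.42832544445991516, -0.28616562485694885), (0.10329732298851013, 0.17420139908790588), 85.67818450927734) [[ 0.33758026 -0.33110365]
 [ 0.51128626 -0.34423122]
 [ 0.5190706  -0.2412276 ]
 [ 0.34536463 -0.22810003]]
top table near [array([ 0.5654, -0.1516,  0.0007]), array([ 0.2088, -0.2934, -0.0009]), array([ 0.4228, -0.4418, -0.0006]), array([ 0.4165,  0.1727, -0.0008]), array([0.4859, 0.3907, 0.0013])] plate [ 0.43116419 -0.28930174  0.0116856 ]
```

```bash
python3 - <<'E'
from h import *
c=np.load('pics/w2.npz')
a=birdseye(c,.434,-.289,.0115,175.9,.24,.15,4000)
h=cv2.cvtColor(a,cv2.COLOR_BGR2HSV);m=(h[...,0]<20)&(h[...,1]>70)&(h[...,2]>50)
H,W=m.shape
cols=range(180,760,10);rows=list(range(90,170,5))+list(range(240,300,5))+list(range(390,470,5))
top=[(j,np.where(m[:,j])[0].min()) for j in cols if m[:,j].sum()>100];bot=[(j,np.where(m[:,j])[0].max()) for j in cols if m[:,j].sum()>100]
lef=[(i,np.where(m[i])[0].min()) for i in rows if m[i].sum()>100]
for n,l in (('top',top),('bot',bot),('left',lef)):
    l=np.array(l);md=np.median(l[:,1]);l=l[abs(l[:,1]-md)<8];k=np.polyfit(l[:,0],l[:,1],1);print(n,len(l),k,np.polyval(k,W/2 if n!='left' else H/2)*.25, 'slope deg',np.rad2deg(np.arctan(k[0])))
# guides: white inside the plate
wh=((h[...,1]<50)&(h[...,2]>110)).astype(np.uint8)
n,l,st,ce=cv2.connectedComponentsWithStats(wh)
for i in range(1,n):
    if 300<st[i,4]<8000: print('white',st[i],ce[i])
E
```

```text
top 58 [3.10375588e-03 1.01987788e+02] 25.86939770525085 slope deg 0.17783154170057694
bot 58 [2.95918053e-03 5.12382602e+02] 128.45075209941865 slope deg 0.16954806055556937
left 33 [-4.82472778e-03  1.60120127e+02] 39.66817724138699 slope deg -0.2764343939194562
white [166 113  36  31 383] [185.67101828 129.20365535]
white [ 270  118   96   44 3585] [317.34225941 138.99609484]
white [ 640  120   84   43 3388] [681.74586777 140.73051948]
white [ 268  456   96   42 3665] [317.11568895 476.77626194]
white [ 638  457   84   43 3474] [680.41450777 478.24093264]
white [ 863  509   26   91 2073] [876.00723589 554.92040521]
```

The refined jig mid-plate is at (0.428,-0.286) with yaw 175.7°. The top and wrist cameras agree within about 1 mm, and the guide gap of 69 mm fits the stated 68 mm. Moving above and descending.

>>> {"api": "play_rows", "payload": {
  "commands": [
    [[0.04,-0.002,0,0,0,-0.03,0.6],[0.08,-0.004,-0.02,0,0,-0.032,0.6],[0.115,-0.006,-0.05,0,0,-0.032,0.6],[0.127,-0.006,-0.09,0,0,-0.032,0.6],[0.127,-0.006,-0.12,0,0,-0.032,0.6]]
  ]
}}

```text
time_s: 5.0
tcp_pos: [0.4304, -0.2848, 0.0973]
ee_rot: [[0.997, -0.072, -0.001], [-0.072, -0.997, 0.001], [-0.001, -0.001, -1.0]]
wrist_force: [0.1, 0.3, -1.2]
gripper_width: 0.692
```

>>> {"api": "play_rows", "payload": {
  "commands": [
    [[0,0,-0.015,0,0,0,0.6],[0,0,-0.03,0,0,0,0.6],[0,0,-0.045,0,0,0,0.6],[0,0,-0.045,0,0,0,0.6]]
  ]
}}

```text
time_s: 5.4
tcp_pos: [0.4275, -0.2848, 0.0528]
ee_rot: [[0.997, -0.073, -0.004], [-0.073, -0.997, 0.002], [-0.005, -0.001, -1.0]]
wrist_force: [-0.4, 0.2, -0.6]
gripper_width: 0.686
```

```bash
python3 - <<'E'
from h import *
s=r.sense();print(s['time_s'],s['tcp_pos'],s['ee_rot'][:,0],s['wrist_force'])
c=wsnap('w3');cv2.imwrite('pics/w3c.png',cv2.resize(c['image'][60:300,130:430,::-1],None,fx=2.4,fy=2.4))
E
```

```text
5.4 [ 0.42753858 -0.28475902  0.05276871] [ 0.99731946 -0.07302571 -0.00459706] [-0.38689307  0.23554241 -0.60822322]
```

View pics/w3c.png

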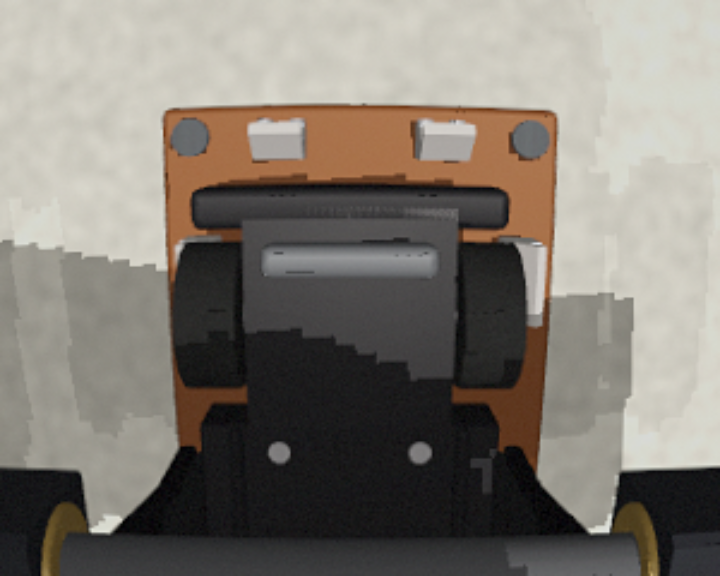

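The chassis hangs over the jig with the tail stops at the top (277,140) and (445,140). The plate centre sits about 11 px to the right of the chassis centre. I'll turn that into millimetres.

```bash
python3 - <<'E'
from h import *
c=np.load('pics/w3.npz');s=r.sense();R=s['ee_rot'];p=s['tcp_pos']
f=lambda u,v,z:(R.T@(watz(c,130+u/2.4,60+v/2.4,z)-p)*1000).round(1)
zc=p[2]-.0053
print('plate TL,TR',f(164,109,.012),f(556,112,.012))
print('guide R outer top/bot',f(545,243,.034),f(543,324,.034),'guide L outer',f(178,243,.034))
print('stops inner edge base',f(276,160,.012),f(450,160,.012),'lat centre stops',f(250,122,.034),f(474,122,.034))
print('wheel L,R outer z=~zc+.03?',f(175,330,zc+.015),f(525,330,zc+.015),'bumper ends',f(191,207,zc+.018),f(509,207,zc+.018),'bumper tail edge',f(350,187,zc+.018),'crossbar',f(262,262,zc+.032),f(438,262,zc+.032))
print('dots',f(279,453,zc+.024),f(420,453,zc+.024))
E
```

```text
plate TL,TR [ 87.2 -49.1  41.8] [86.8 52.5 41.8]
guide R outer top/bot [54.7 45.  19.9] [35.  45.6 19.9] guide L outer [ 54.5 -41.4  19.9]
stops inner edge base [ 73.  -20.   41.8] [73.1 24.7 41.8] lat centre stops [ 82.3 -23.8  19.8] [82.5 27.3 19.8]
wheel L,R outer z=~zc+.03? [ 40.6 -36.2  -9.8] [40.6 34.2 -9.8] bumper ends [ 65.4 -31.2 -12.8] [ 65.5  29.2 -12.9] bumper tail edge [ 68.8  -1.  -12.9] crossbar [ 56.7 -16.1 -26.8] [ 56.7  14.2 -26.8]
dots [ 17.9 -14.9 -18.7] [ 17.9  12.8 -18.7]
```

>>> {"api": "play_rows", "payload": {
  "commands": [
    [[-0.0007,-0.0027,0,0,0,0,0.6],[-0.0007,-0.0027,-0.01,0,0,0,0.6],[-0.0007,-0.0027,-0.02,0,0,0,0.6],[-0.0007,-0.0027,-0.028,0,0,0,0.6],[-0.0007,-0.0027,-0.032,0,0,0,0.6]]
  ]
}}

```text
time_s: 5.95
tcp_pos: [0.4272, -0.2891, 0.0213]
ee_rot: [[0.997, -0.075, -0.002], [-0.075, -0.997, 0.001], [-0.002, -0.001, -1.0]]
wrist_force: [-0.2, 0.2, -0.5]
gripper_width: 0.687
```

>>> {"api": "play_rows", "payload": {
  "commands": [
    [[0,0,-0.003,0,0,0,0.6],[0,0,-0.005,0,0,0,0.6],[0,0,-0.005,0,0,0,0.6]]
  ]
}}

```text
time_s: 6.25
tcp_pos: [0.4281, -0.2894, 0.0176]
ee_rot: [[0.997, -0.075, 0.0], [-0.075, -0.997, -0.0], [0.0, 0.0, -1.0]]
wrist_force: [0.4, -0.2, -0.7]
gripper_width: 0.692
```

```bash
python3 - <<'E'
from h import *
s=r.sense();print(s['time_s'],s['tcp_pos'],s['ee_rot'][:,0],s['wrist_force'])
c=wsnap('w4');cv2.imwrite('pics/w4c.png',cv2.resize(c['image'][60:300,130:430,::-1],None,fx=2.4,fy=2.4))
E
```

```text
6.25 [ 0.42811035 -0.28936227  0.0175714 ] [ 9.97211199e-01 -7.46311119e-02  1.47231178e-04] [ 0.35868964 -0.19121165 -0.72238565]
```

View pics/w4c.png

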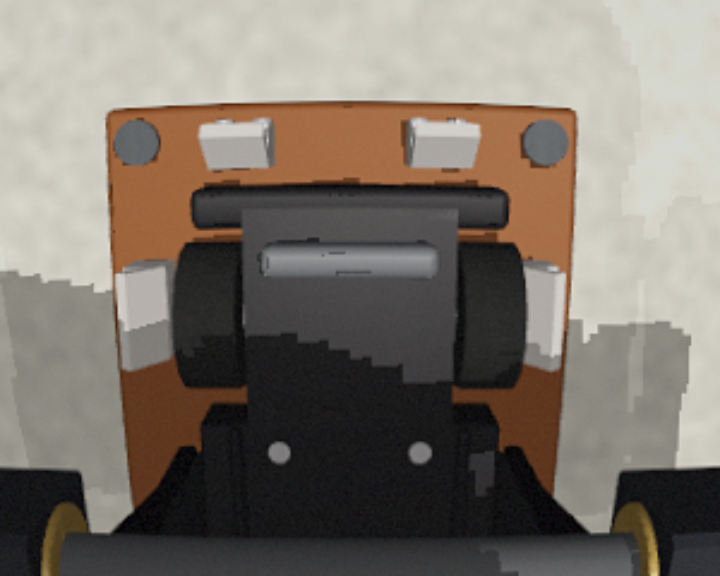

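```bash
python3 - <<'E'
from h import *
c=np.load('pics/w4.npz');s=r.sense();R=s['ee_rot'];p=s['tcp_pos']
f=lambda u,v,z:(R.T@(watz(c,130+u/2.4,60+v/2.4,z)-p)*1000).round(1)
print('plate TL,TR',f(107,109,.012),f(577,110,.012))
print('guides outer',f(116,272,.034),f(565,272,.034),'inner',f(170,262,.034),f(527,262,.034))
print('stops',f(205,168,.012),f(480,168,.012), 'bumper',f(350,187,.030),'crossbar',f(262,262,.044),f(438,262,.044))
E
```

```text
plate TL,TR [ 87.  -53.2   5.7] [86.6 48.5  5.7]
guides outer [ 54.3 -45.7 -16.3] [ 54.2  40.8 -16.3] inner [ 56.  -34.7 -16.3] [ 56.   33.2 -16.3]
stops [ 73.1 -31.5   5.7] [73.  27.2  5.7] bumper [ 69.5  -0.5 -12.3] crossbar [ 57.2 -15.9 -26.3] [ 57.2  14.9 -26.3]
```

>>> {"api": "play_rows", "payload": {
  "commands": [
    [[0,0.0015,0,0,0,0,0.6],[0,0.0015,0,0,0,0,0.6]]
  ]
}}

```text
time_s: 6.5
tcp_pos: [0.428, -0.2877, 0.0177]
ee_rot: [[0.997, -0.075, 0.0], [-0.075, -0.997, -0.0], [0.0, 0.0, -1.0]]
wrist_force: [-0.4, -0.4, -1.5]
gripper_width: 0.687
```

>>> {"api": "play_rows", "payload": {
  "commands": [
    [[0,0,-0.001,0,0,0,0.6],[0,0,-0.001,0,0,0,0.1],[0,0,-0.001,0,0,0,0.1],[0,0,-0.001,0,0,0,0.1],[0,0,-0.001,0,0,0,0.1]]
  ]
}}

```text
time_s: 7.0
tcp_pos: [0.428, -0.2878, 0.0165]
ee_rot: [[0.997, -0.075, -0.0], [-0.075, -0.997, 0.0], [-0.0, -0.0, -1.0]]
wrist_force: [0.0, 0.8, -0.2]
gripper_width: 0.884
```

>>> {"api": "play_rows", "payload": {
  "commands": [
    [[0,0,0.02,0,0,0,0.1],[0,0,0.06,0,0,0,0],[0,0,0.1,0,0,0,0],[0,0,0.14,0,0,0,0],[0,0,0.14,0,0,0,0]]
  ]
}}

```text
time_s: 7.5
tcp_pos: [0.4315, -0.2894, 0.1626]
ee_rot: [[0.997, -0.074, 0.012], [-0.074, -0.997, -0.005], [0.012, 0.004, -1.0]]
wrist_force: [0.3, -0.3, 0.6]
gripper_width: 0.997
```

>>> {"api": "play_rows", "payload": {
  "commands": [
    [[0.04,0,0,0,0,-0.05,0],[0.06,0,0,0,0,-0.1,0],[0.06,0,0,0,0,-0.1,0],[0.06,0,0,0,0,-0.1,0]]
  ]
}}

```text
time_s: 7.9
tcp_pos: [0.4873, -0.2874, 0.1554]
ee_rot: [[0.985, -0.173, -0.002], [-0.173, -0.985, 0.001], [-0.002, -0.001, -1.0]]
wrist_force: [0.5, -0.0, -0.1]
gripper_width: 1.003
```

```bash
python3 - <<'E'
from h import *
s=r.sense();print(s['time_s'],s['tcp_pos'],s['ee_rot'][:,0],s['joints'])
c=wsnap('w5')
a=birdseye(c,.428,-.287,.036,175.7,.22,.12,2500)
b=birdseye(c,.609,-.297,.016,180,.1,.08,3500)
W=np.zeros((600,800,3),np.uint8);W[:300,:550]=a
W[150,:550:6]=(0,0,255);W[:300:6,275]=(0,0,255)
b[140,::6]=(0,0,255);b[::6,175]=(0,0,255)
W[310:590,:350]=b
W[310:580,400:760]=cv2.resize(c['image'][:,:,::-1],(360,270))
cv2.imwrite('pics/b5.png',cv2.convertScaleAbs(W,alpha=1.5,beta=20))
P=wcloud(c)
m=(P[...,2]>.006)&(np.hypot(P[...,0]-.609,P[...,1]+.297)<.06)&(c['range_z']>0);q=P[m]
print('tub',cv2.minAreaRect(q[:,:2].astype(np.float32)),np.percentile(q[:,2],[5,50,95]))
E
```

```text
7.9 [ 0.48731853 -0.28743562  0.15539237] [ 0.98485044 -0.17338995 -0.00235476] [-1.41400135e+01  1.96898938e+01 -1.34438130e+01 -2.70499376e-02
 -5.70032179e+01  9.41697290e+01]
tub ((0.6123292446136475, -0.29493945837020874), (0.03660479933023453, 0.0604073740541935), 73.63540649414062) [0.00694743 0.01420668 0.02208303]
```

View pics/b5.png

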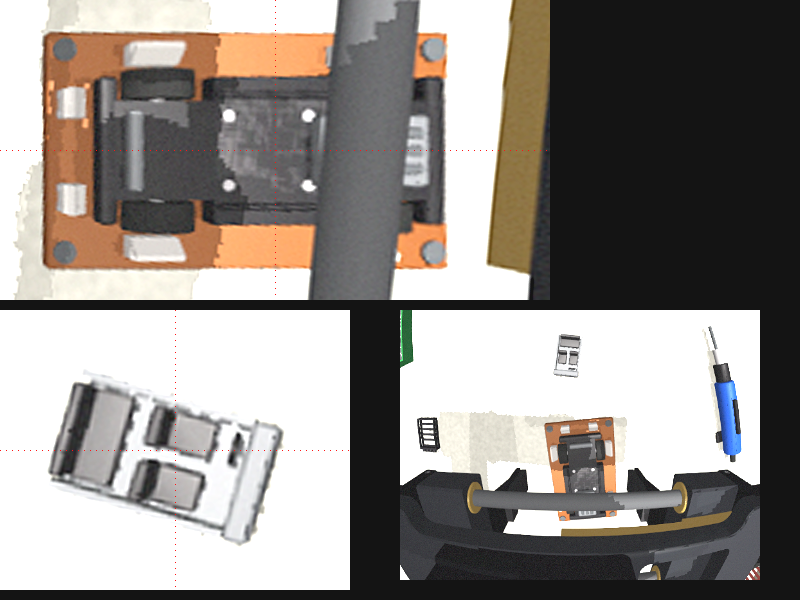

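The chassis sits squarely in the jig (axis horizontal, centred between guides). The tub shows its dashboard and steering wheel at the right (250,490), i.e. towards −x, with yaw 163.6°, centre (0.612,-0.295) and measured size 36.6×60.4, which matches. Grasping the tub.

>>> {"api": "play_rows", "payload": {
  "commands": [
    [[0.04,-0.002,0,0,0,-0.06,0],[0.08,-0.004,-0.02,0,0,-0.112,0],[0.115,-0.0067,-0.05,0,0,-0.112,0],[0.124,-0.0067,-0.09,0,0,-0.112,0],[0.124,-0.0067,-0.12,0,0,-0.112,0]]
  ]
}}

```text
time_s: 8.45
tcp_pos: [0.6115, -0.2941, 0.0335]
ee_rot: [[0.959, -0.283, -0.002], [-0.283, -0.959, 0.001], [-0.003, -0.0, -1.0]]
wrist_force: [-1.4, 0.7, -1.1]
gripper_width: 0.999
```

>>> {"api": "play_rows", "payload": {
  "commands": [
    [[0,0,-0.02,0,0,0,0.2],[0,0,-0.031,0,0,0,0.4],[0,0,-0.032,0,0,0,0.5],[0,0,-0.032,0,0,0,0.8],[0,0,-0.032,0,0,0,0.8]]
  ]
}}

```text
time_s: 8.95
tcp_pos: [0.6129, -0.2949, 0.0064]
ee_rot: [[0.959, -0.283, 0.003], [-0.283, -0.959, -0.001], [0.003, 0.0, -1.0]]
wrist_force: [0.5, -0.8, -0.1]
gripper_width: 0.63
```

>>> {"api": "play_rows", "payload": {
  "commands": [
    [[0,0,0,0,0,0,0.8],[0,0,0,0,0,0,0.8],[0,0,0,0,0,0,0.8],[0,0,0,0,0,0,0.8],[0,0,0,0,0,0,0.8]]
  ]
}}

```text
time_s: 9.45
tcp_pos: [0.6124, -0.2946, 0.0055]
ee_rot: [[0.959, -0.283, 0.001], [-0.283, -0.959, -0.001], [0.001, 0.0, -1.0]]
wrist_force: [-0.5, 0.3, 5.1]
gripper_width: 0.407
```

Tub gripped (35.4 mm against 36). Carrying it to the chassis.

>>> {"api": "play_rows", "payload": {
  "commands": [
    [[0,0,0.02,0,0,0,0.8],[0,0,0.06,0,0,0,0.8],[-0.02,0.001,0.1,0,0,0.05,0.8],[-0.055,0.002,0.11,0,0,0.12,0.8],[-0.095,0.004,0.11,0,0,0.18,0.8]]
  ]
}}

```text
time_s: 9.95
tcp_pos: [0.518, -0.2908, 0.1166]
ee_rot: [[0.995, -0.103, 0.005], [-0.103, -0.995, -0.002], [0.006, 0.001, -1.0]]
wrist_force: [0.1, -0.3, -0.2]
gripper_width: 0.408
```

>>> {"api": "play_rows", "payload": {
  "commands": [
    [[-0.04,0.001,0,0,0,0.0315,0.8],[-0.069,0.002,-0.01,0,0,0.0315,0.8],[-0.069,0.002,-0.035,0,0,0.0315,0.8],[-0.069,0.002,-0.05,0,0,0.0315,0.8],[-0.069,0.002,-0.05,0,0,0.0315,0.8]]
  ]
}}

```text
time_s: 10.45
tcp_pos: [0.4459, -0.2879, 0.0624]
ee_rot: [[0.997, -0.076, -0.005], [-0.076, -0.997, 0.002], [-0.005, -0.002, -1.0]]
wrist_force: [-0.1, 0.1, -0.3]
gripper_width: 0.406
```

>>> {"api": "play_rows", "payload": {
  "commands": [
    [[0,0,0,0,0,0,0.8],[0,0,0,0,0,0,0.8],[0,0,0,0,0,0,0.8]]
  ]
}}

```text
time_s: 10.75
tcp_pos: [0.4487, -0.2886, 0.0653]
ee_rot: [[0.997, -0.075, 0.002], [-0.075, -0.997, -0.001], [0.002, 0.0, -1.0]]
wrist_force: [-0.6, 0.1, 0.2]
gripper_width: 0.412
```

```bash
python3 - <<'E'
from h import *
s=r.sense();print(s['time_s'],s['tcp_pos'],s['ee_rot'][:,0],s['wrist_force'])
c=wsnap('w6');cv2.imwrite('pics/w6c.png',cv2.resize(c['image'][80:290,140:420,::-1],None,fx=2.5,fy=2.5))
E
```

```text
10.75 [ 0.44872303 -0.28864874  0.06532078] [ 0.99718371 -0.07497889  0.00167928] [-0.63580161  0.1270143   0.15253216]
```

View pics/w6c.png

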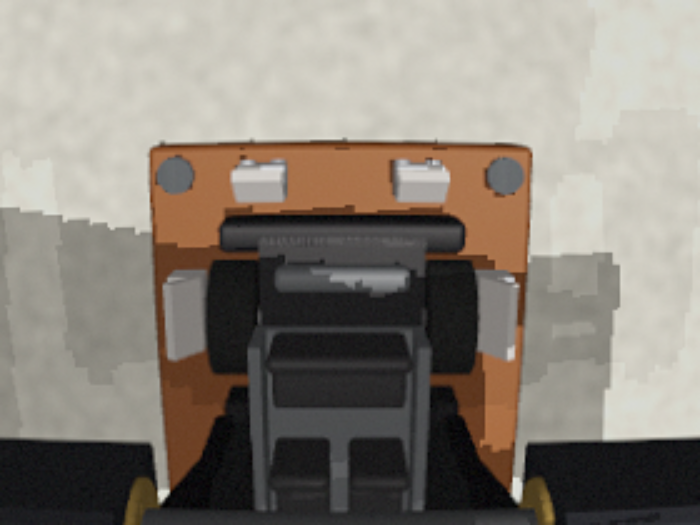

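```bash
python3 - <<'E'
from h import *
c=np.load('pics/w6.npz');s=r.sense();R=s['ee_rot'];p=s['tcp_pos']
f=lambda u,v,z:(R.T@(watz(c,140+u/2.5,80+v/2.5,z)-p)*1000).round(1)
print('crossbar',f(276,278,.044),f(410,278,.044),'bumper ends',f(220,233,.03),f(465,233,.03),'bumper edge',f(342,217,.03))
zt=p[2]-.0055
print('tub tail corners',f(248,335,zt+.016),f(432,335,zt+.016),'lower',f(262,440,zt+.016),f(420,440,zt+.016))
E
```

```text
crossbar [ 37.4 -15.1  21.3] [37.5 15.8 21.3] bumper ends [ 45.8 -29.9  35.3] [45.8 30.5 35.3] bumper edge [49.6  0.1 35.3]
tub tail corners [ 33.1 -18.2 -10.5] [ 33.1  17.5 -10.4] lower [ 10.9 -16.2 -10.5] [ 10.9  15.9 -10.5]
```

>>> {"api": "play_rows", "payload": {
  "commands": [
    [[-0.0005,-0.0006,-0.006,0,0,0,0.8],[-0.0005,-0.0006,-0.012,0,0,0,0.8],[-0.0005,-0.0006,-0.018,0,0,0,0.8],[-0.0005,-0.0006,-0.021,0,0,0,0.8],[-0.0005,-0.0006,-0.023,0,0,0,0.8]]
  ]
}}

```text
time_s: 11.3
tcp_pos: [0.4471, -0.289, 0.0413]
ee_rot: [[0.997, -0.075, -0.002], [-0.075, -0.997, 0.0], [-0.002, -0.0, -1.0]]
wrist_force: [-2.6, 3.2, 12.8]
gripper_width: 0.413
```

>>> {"api": "play_rows", "payload": {
  "commands": [
    [[0,0,-0.001,0,0,0,0.8],[0,0,-0.001,0,0,0,0.8],[0,0,-0.001,0,0,0,0.8]]
  ]
}}

```text
time_s: 11.6
tcp_pos: [0.447, -0.289, 0.0414]
ee_rot: [[0.997, -0.075, -0.001], [-0.075, -0.997, 0.0], [-0.001, -0.0, -1.0]]
wrist_force: [-1.9, 2.2, 5.8]
gripper_width: 0.405
```

>>> {"api": "play_rows", "payload": {
  "commands": [
    [[0,0,0,0,0,0,0.4],[0,0,0,0,0,0,0.4],[0,0,0,0,0,0,0.4],[0,0,0.02,0,0,0,0.4],[0,0,0.06,0,0,0,0.2]]
  ]
}}

```text
time_s: 12.1
tcp_pos: [0.4451, -0.2883, 0.0981]
ee_rot: [[0.997, -0.076, -0.008], [-0.076, -0.997, 0.003], [-0.008, -0.002, -1.0]]
wrist_force: [0.4, -0.1, -0.9]
gripper_width: 0.63
```

>>> {"api": "play_rows", "payload": {
  "commands": [
    [[0,0,0.045,0,0,0,0],[0,0,0.09,0,0,0,0],[0,0,0.11,0,0,0,0],[0,0,0.11,0,0,0,0]]
  ]
}}

```text
time_s: 12.5
tcp_pos: [0.4495, -0.2899, 0.2145]
ee_rot: [[0.997, -0.075, 0.008], [-0.075, -0.997, -0.003], [0.008, 0.002, -1.0]]
wrist_force: [-0.6, -0.4, -0.3]
gripper_width: 0.952
```

```bash
python3 - <<'E'
from h import *
s=r.sense();print(s['time_s'],s['tcp_pos'],s['ee_rot'][:,0]);wsnap('w7')
E
```

```text
12.5 [ 0.44948058 -0.28991529  0.21445068] [ 0.99716735 -0.07477236  0.0081467 ]
```

>>> {"api": "play_rows", "payload": {
  "commands": [
    [[0.01,0.045,0,0,0,0.05,0],[0.02,0.09,0,0,0,0.1,0],[0.03,0.135,0,0,0,0.15,0],[0.04,0.18,0,0,0,0.2,0],[0.05,0.225,0,0,0,0.25,0]]
  ]
}}

```text
time_s: 13.05
tcp_pos: [0.4965, -0.0624, 0.2086]
ee_rot: [[0.984, 0.175, -0.004], [0.175, -0.984, -0.0], [-0.004, -0.0, -1.0]]
wrist_force: [0.2, -0.0, -0.0]
gripper_width: 0.997
```

>>> {"api": "play_rows", "payload": {
  "commands": [
    [[0.01,0.045,0,0,0,0.05,0],[0.02,0.09,0,0,0,0.1,0],[0.03,0.135,0,0,0,0.13,0],[0.04,0.18,0,0,0,0.13,0],[0.05,0.225,0,0,0,0.13,0]]
  ]
}}

```text
time_s: 13.55
tcp_pos: [0.5466, 0.1625, 0.2083]
ee_rot: [[0.954, 0.3, -0.004], [0.3, -0.954, -0.002], [-0.004, 0.001, -1.0]]
wrist_force: [1.2, -0.7, 1.0]
gripper_width: 1.001
```

>>> {"api": "play_rows", "payload": {
  "commands": [
    [[0.015,0.045,0,0,0,0,0],[0.03,0.09,0,0,0,0,0],[0.03,0.12,0,0,0,0,0],[0.03,0.12,0,0,0,0,0],[0.03,0.12,0,0,0,0,0]]
  ]
}}

```text
time_s: 14.05
tcp_pos: [0.5765, 0.2809, 0.2079]
ee_rot: [[0.954, 0.301, -0.004], [0.301, -0.954, -0.003], [-0.005, 0.001, -1.0]]
wrist_force: [0.8, 0.5, -0.9]
gripper_width: 0.998
```

```bash
python3 - <<'E'
from h import *
s=r.sense();print(s['time_s'],s['tcp_pos'],s['ee_rot'][:,0],s['joints'])
c=wsnap('w8');P=wcloud(c)
hsv=cv2.cvtColor(c['image'],cv2.COLOR_RGB2HSV)
m=(hsv[...,0]>80)&(hsv[...,0]<110)&(hsv[...,1]>40)&(c['range_z']>0)&(np.hypot(P[...,0]-.63,P[...,1]-.305)<.12)
q=P[m];print('shell',cv2.minAreaRect(q[:,:2].astype(np.float32)),q[:,2].max())
for lo,hi in ((.040,.05),(.015,.024)):
    k=m&(P[...,2]>lo)&(P[...,2]<hi);n,l,st,ce=cv2.connectedComponentsWithStats(k.astype(np.uint8));i=1+st[1:,4].argmax();print(lo,cv2.minAreaRect(P[l==i][:,:2].astype(np.float32)),np.median(P[l==i][:,2]))
a=birdseye(c,.631,.308,.044,197.5,.2,.11,2500)
a[137,::6]=(0,0,255);a[::6,250]=(0,0,255)
w=np.load('pics/w7.npz');b=birdseye(w,.435,-.2875,.05,175.7,.2,.11,2500)
W=np.zeros((560,800,3),np.uint8);W[:275,:500]=a;W[280:555,:500]=b;W[:225,500:800]=cv2.resize(c['image'][:,:,::-1],(300,225))
cv2.imwrite('pics/b8.png',cv2.convertScaleAbs(W,alpha=1.3,beta=20))
Q=wcloud(w);print('w7 z at tub floor etc')
e=np.array([np.cos(np.deg2rad(175.7)),np.sin(np.deg2rad(175.7))]);o=np.array([.4285,-.2873])-.01*e
k=(w['range_z']>0);X=(Q[...,:2]-o)@e;Y=(Q[...,:2]-o)@np.array([-e[1],e[0]])
for lo,hi in ((.049,.055),(.056,.063)):
    kk=k&(Q[...,2]>lo)&(Q[...,2]<hi)&(X>-70)&(abs(Y)<.03)&(abs(X)<.07);print(lo,kk.sum(),np.percentile(X[kk],[1,50,99]).round(4),np.percentile(Y[kk],[1,50,99]).round(4)) if kk.sum() else 0
E
```

```text
14.05 [0.57647721 0.28094547 0.20786907] [ 0.95364592  0.30089657 -0.00455084] [ 4.03988509e+01  2.43260298e+01  1.89491253e+00 -2.76209728e-02
 -6.78411127e+01  6.71234633e+01]
shell ((0.6182643175125122, 0.2982011139392853), (0.14070014655590057, 0.19778108596801758), 16.16305923461914) 0.33292677074835364
0.04 ((0.6453853249549866, 0.3146533966064453), (0.07773217558860779, 0.05854377523064613), 19.327102661132812) 0.04318793092257245
0.015 ((0.5811169743537903, 0.29191336035728455), (0.05276557058095932, 0.05916997045278549), 19.59579086303711) 0.019373975784973296
w7 z at tub floor etc
0.049 582 [-0.0387  0.0065  0.0206] [-0.0184 -0.0008  0.0174]
0.056 197 [-0.0383 -0.0142  0.0107] [-0.0138  0.0012  0.0131]
```

View pics/b8.png

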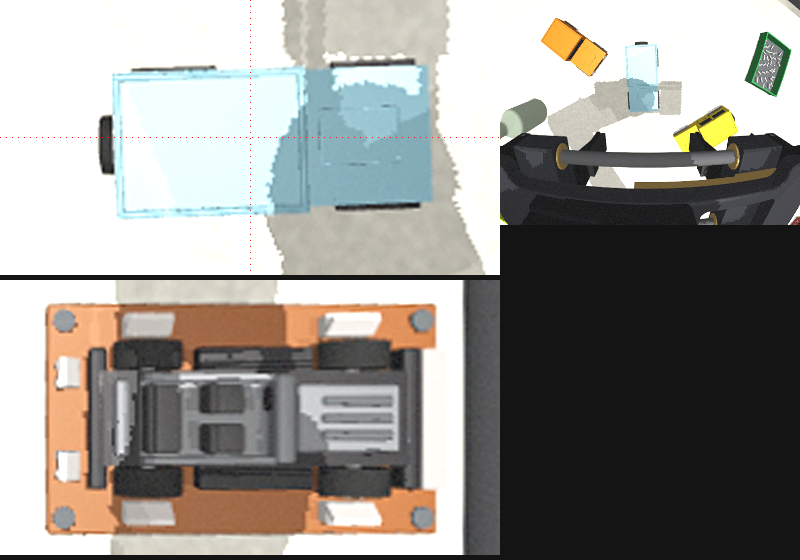

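The tub sits on the chassis between crossbar and engine block (x −39…+21, y ±18, rim z 0.052), so it is seated. The shell's roof rectangle is centred at (0.6454,0.3147), 78×58.5 mm, with yaw 199.3°. The bonnet is to the right in the view (towards −x), matching. Grasping at (0.632,0.310).

>>> {"api": "play_rows", "payload": {
  "commands": [
    [[0.03,0.015,-0.03,0,0,0.031,0],[0.0557,0.029,-0.065,0,0,0.031,0],[0.0557,0.029,-0.105,0,0,0.031,0],[0.0557,0.029,-0.14,0,0,0.031,0],[0.0557,0.029,-0.165,0,0,0.031,0]]
  ]
}}

```text
time_s: 14.6
tcp_pos: [0.6319, 0.3071, 0.042]
ee_rot: [[0.945, 0.327, -0.004], [0.327, -0.945, -0.003], [-0.005, 0.001, -1.0]]
wrist_force: [-0.5, -1.0, -0.6]
gripper_width: 0.993
```

>>> {"api": "play_rows", "payload": {
  "commands": [
    [[0,0,-0.015,0,0,0,0],[0,0,-0.025,0,0,0,0.1],[0,0,-0.026,0,0,0,0.4],[0,0,-0.026,0,0,0,0.6],[0,0,-0.026,0,0,0,0.6]]
  ]
}}

```text
time_s: 15.1
tcp_pos: [0.6341, 0.3105, 0.0214]
ee_rot: [[0.944, 0.33, 0.003], [0.33, -0.944, 0.002], [0.003, -0.001, -1.0]]
wrist_force: [-0.3, -0.7, 0.5]
gripper_width: 0.721
```

>>> {"api": "play_rows", "payload": {
  "commands": [
    [[0,0,0,0,0,0,0.6],[0,0,0,0,0,0,0.6],[0,0,0,0,0,0,0.6],[0,0,0,0,0,0,0.6]]
  ]
}}

```text
time_s: 15.5
tcp_pos: [0.634, 0.3105, 0.0213]
ee_rot: [[0.944, 0.33, 0.002], [0.33, -0.944, 0.001], [0.003, -0.0, -1.0]]
wrist_force: [-0.1, -0.4, 6.0]
gripper_width: 0.668
```

```bash
python3 - <<'E'
from h import *
s=r.sense();print(s['time_s'],s['tcp_pos'],s['ee_rot'],s['wrist_force'],s['gripper_width']*87)
E
```

```text
15.5 [0.63396768 0.31050386 0.02126541] [[ 9.43998722e-01  3.29940839e-01  2.33579498e-03]
 [ 3.29938709e-01 -9.44001520e-01  1.25626636e-03]
 [ 2.61948759e-03 -4.15244662e-04 -9.99996483e-01]] [-0.13895201 -0.44138546  5.98175257] 58.13564769446205
```

Shell gripped (58 mm), grip point at about x=−6.8 of the shell. Carrying it to the jig.

>>> {"api": "play_rows", "payload": {
  "commands": [
    [[0,0,0.02,0,0,0,0.6],[0,0,0.06,0,0,0,0.6],[0,0,0.1,0,0,0,0.6],[-0.005,-0.02,0.135,0,0,0,0.6],[-0.015,-0.06,0.15,0,0,-0.04,0.6]]
  ]
}}

```text
time_s: 16.0
tcp_pos: [0.6199, 0.2522, 0.1731]
ee_rot: [[0.956, 0.294, 0.006], [0.294, -0.956, 0.004], [0.007, -0.002, -1.0]]
wrist_force: [0.5, 0.1, -0.5]
gripper_width: 0.668
```

>>> {"api": "play_rows", "payload": {
  "commands": [
    [[-0.014,-0.045,0,0,0,-0.05,0.6],[-0.028,-0.09,0,0,0,-0.1,0.6],[-0.042,-0.135,0,0,0,-0.15,0.6],[-0.056,-0.18,0,0,0,-0.2,0.6],[-0.07,-0.225,0,0,0,-0.25,0.6]]
  ]
}}

```text
time_s: 16.5
tcp_pos: [0.5469, 0.0233, 0.1693]
ee_rot: [[0.999, 0.044, -0.001], [0.044, -0.999, 0.0], [-0.0, -0.0, -1.0]]
wrist_force: [1.3, 0.0, -0.4]
gripper_width: 0.668
```

>>> {"api": "play_rows", "payload": {
  "commands": [
    [[-0.014,-0.045,0,0,0,-0.05,0.6],[-0.028,-0.09,0,0,0,-0.1,0.6],[-0.042,-0.135,0,0,0,-0.122,0.6],[-0.056,-0.18,0,0,0,-0.122,0.6],[-0.07,-0.225,0,0,0,-0.122,0.6]]
  ]
}}

```text
time_s: 17.0
tcp_pos: [0.477, -0.2015, 0.1694]
ee_rot: [[0.997, -0.076, -0.0], [-0.076, -0.997, 0.0], [-0.0, -0.0, -1.0]]
wrist_force: [0.8, -0.7, -0.5]
gripper_width: 0.672
```

>>> {"api": "play_rows", "payload": {
  "commands": [
    [[-0.014,-0.04,0,0,0,0,0.6],[-0.028,-0.075,0,0,0,0,0.6],[-0.034,-0.089,-0.025,0,0,0,0.6],[-0.034,-0.089,-0.06,0,0,0,0.6],[-0.034,-0.089,-0.075,0,0,0,0.6]]
  ]
}}

```text
time_s: 17.5
tcp_pos: [0.4415, -0.2889, 0.0915]
ee_rot: [[0.997, -0.079, -0.005], [-0.079, -0.997, 0.003], [-0.005, -0.002, -1.0]]
wrist_force: [-0.5, 0.3, -1.6]
gripper_width: 0.673
```

>>> {"api": "play_rows", "payload": {
  "commands": [
    [[0,0,0,0,0,0,0.6],[0,0,0,0,0,0,0.6],[0,0,0,0,0,0,0.6]]
  ]
}}

```text
time_s: 17.8
tcp_pos: [0.4452, -0.2893, 0.0958]
ee_rot: [[0.997, -0.076, 0.002], [-0.076, -0.997, -0.001], [0.002, 0.001, -1.0]]
wrist_force: [-0.1, -0.2, -0.3]
gripper_width: 0.674
```

```bash
python3 - <<'E'
from h import *
s=r.sense();print(s['time_s'],s['tcp_pos'],s['ee_rot'][:,0],s['wrist_force'],s['gripper_width']*87)
c=wsnap('w9');cv2.imwrite('pics/w9c.png',cv2.resize(c['image'][40:290,120:440,::-1],None,fx=2.3,fy=2.3))
E
```

```text
17.8 [ 0.44520507 -0.28925209  0.0958103 ] [ 0.99713658 -0.07558185  0.0024555 ] [-0.1495733  -0.23170494 -0.31404019] 58.60575337683804
```

View pics/w9c.png

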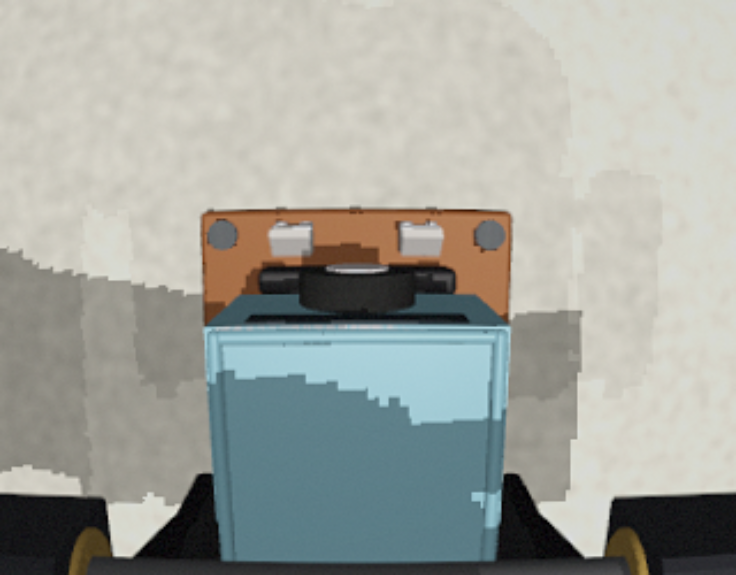

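```bash
python3 - <<'E'
from h import *
c=np.load('pics/w9.npz');s=r.sense();R=s['ee_rot'];p=s['tcp_pos'];zs=p[2]-.0213
f=lambda u,v,z:(R.T@(watz(c,120+u/2.3,40+v/2.3,z)-p)*1000).round(1)
print('bumper',f(260,280,.03),f(455,280,.03),'edge',f(280,268,.03),'plate',f(202,212,.012),f(511,212,.012))
print('roof tail corners',f(205,328,zs+.0455),f(510,328,zs+.0455),'spare far top edge',f(357,265,zs+.026))
E
```

```text
bumper [ 48.9 -30.6  66. ] [48.9 29.2 66. ] edge [ 52.5 -24.3  66. ] plate [ 69.7 -51.9  84. ] [69.7 49.8 84.1]
roof tail corners [ 51.2 -29.4 -24.1] [ 51.2  28.2 -24. ] spare far top edge [60.8 -0.7 -4.5]
```

The shell, the chassis bumper and the jig are co-axial in the picture: lateral −0.7 against −0.6 mm, and −6.8 mm at the TCP along both. Lowering straight down.

>>> {"api": "play_rows", "payload": {
  "commands": [
    [[0,0,-0.008,0,0,0,0.6],[0,0,-0.016,0,0,0,0.6],[0,0,-0.023,0,0,0,0.6],[0,0,-0.03,0,0,0,0.6],[0,0,-0.034,0,0,0,0.6]]
  ]
}}

```text
time_s: 18.35
tcp_pos: [0.4437, -0.2889, 0.0595]
ee_rot: [[0.997, -0.076, -0.002], [-0.076, -0.997, 0.0], [-0.002, -0.0, -1.0]]
wrist_force: [-0.2, 0.5, -1.2]
gripper_width: 0.666
```

>>> {"api": "play_rows", "payload": {
  "commands": [
    [[0,0,-0.002,0,0,0,0.6],[0,0,-0.004,0,0,0,0.6],[0,0,-0.005,0,0,0,0.6],[0,0,-0.005,0,0,0,0.6]]
  ]
}}

```text
time_s: 18.75
tcp_pos: [0.4442, -0.2892, 0.0571]
ee_rot: [[0.997, -0.076, 0.0], [-0.076, -0.997, -0.0], [0.0, 0.0, -1.0]]
wrist_force: [-3.1, 3.0, 7.7]
gripper_width: 0.67
```

>>> {"api": "play_rows", "payload": {
  "commands": [
    [[0,0,0,0,0,0,0.1],[0,0,0,0,0,0,0.1],[0,0,0,0,0,0,0.1],[0,0,0.03,0,0,0,0],[0,0,0.075,0,0,0,0]]
  ]
}}

```text
time_s: 19.25
tcp_pos: [0.4421, -0.2884, 0.1286]
ee_rot: [[0.997, -0.077, -0.007], [-0.077, -0.997, 0.003], [-0.007, -0.002, -1.0]]
wrist_force: [1.7, -0.3, 0.1]
gripper_width: 0.969
```

>>> {"api": "play_rows", "payload": {
  "commands": [
    [[0,0,0.045,0,0,0,0],[0,0,0.085,0,0,0,0],[0,0,0.09,0,0,0,0],[0,0,0.09,0,0,0,0]]
  ]
}}

```text
time_s: 19.65
tcp_pos: [0.4448, -0.2892, 0.2218]
ee_rot: [[0.997, -0.076, 0.003], [-0.076, -0.997, -0.001], [0.003, 0.0, -1.0]]
wrist_force: [-1.1, -0.6, -0.9]
gripper_width: 0.998
```

```bash
python3 - <<'E'
from h import *
s=r.sense();print(s['time_s'],s['tcp_pos']);c=wsnap('w10');P=wcloud(c)
m=(abs(P[...,2]-.080)<.006)&(np.hypot(P[...,0]-.45,P[...,1]+.29)<.1)&(c['range_z']>0)
n,l,st,ce=cv2.connectedComponentsWithStats(m.astype(np.uint8));i=1+st[1:,4].argmax();q=P[l==i];print('roof',cv2.minAreaRect(q[:,:2].astype(np.float32)),np.median(q[:,2]))
A=np.c_[q[:,:2],np.ones(len(q))];print('tilt',np.linalg.lstsq(A,q[:,2],rcond=None)[0])
E
```

```text
19.65 [ 0.44476816 -0.28917937  0.22181363]
roof ((0.45670902729034424, -0.28931236267089844), (0.05937478691339493, 0.07906538248062134), 86.06172180175781) 0.07924857222585968
tilt [-0.0038047   0.0019865   0.08158402]
```

>>> {"api": "play_rows", "payload": {
  "commands": [
    [[0.01,0.045,0,0,0,-0.03,0],[0.02,0.09,0,0,0,-0.06,0],[0.03,0.135,-0.01,0,0,-0.09,0],[0.04,0.18,-0.02,0,0,-0.12,0],[0.045,0.225,-0.03,0,0,-0.12,0]]
  ]
}}

```text
time_s: 20.2
tcp_pos: [0.4884, -0.0624, 0.1881]
ee_rot: [[0.981, -0.196, -0.004], [-0.196, -0.981, -0.001], [-0.004, 0.001, -1.0]]
wrist_force: [0.4, 0.6, -0.2]
gripper_width: 1.003
```

>>> {"api": "play_rows", "payload": {
  "commands": [
    [[0.01,0.04,-0.02,0,0,0,0],[0.015,0.05,-0.03,0,0,0,0],[0.015,0.05,-0.03,0,0,0,0],[0.015,0.05,-0.03,0,0,0,0],[0.015,0.05,-0.03,0,0,0,0]]
  ]
}}

```text
time_s: 20.7
tcp_pos: [0.504, -0.0153, 0.1607]
ee_rot: [[0.98, -0.197, -0.0], [-0.197, -0.98, -0.0], [-0.0, 0.0, -1.0]]
wrist_force: [-0.5, -0.7, -0.4]
gripper_width: 1.0
```

```bash
python3 - <<'E'
from h import *
s=r.sense();print(s['time_s'],s['tcp_pos'],s['ee_rot'][:,0]);c=wsnap('w11')
a=birdseye(c,.546,-.0165,.012,170,.12,.09,4500)
a[202,::6]=(0,0,255);a[::6,270]=(0,0,255)
W=np.zeros((600,800,3),np.uint8);W[:405,:540]=a
w=np.load('pics/w10.npz');b=birdseye(w,.4485,-.289,.08,175.7,.2,.11,2000);b[110,::6]=(0,0,255);W[380:600,400:800]=cv2.convertScaleAbs(b,alpha=1.2)
cv2.imwrite('pics/b11.png',W)
E
```

```text
20.7 [ 0.50403634 -0.01526911  0.16070039] [ 9.80472754e-01 -1.96654973e-01 -3.18007874e-05]
```

View pics/b11.png

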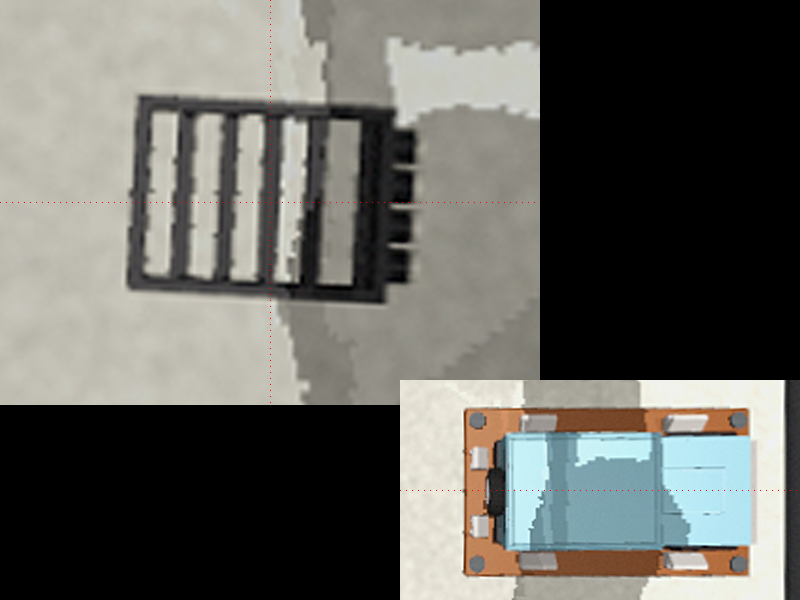

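The shell is seated: roof centre (0.457,-0.289), yaw 176.1°, z 0.0793, level. The rack's corners are (139,96), (392,107), (385,302) and (130,290). The lamps are at the right (400,205), towards −x. Its centre is (0.548,-0.0175) with yaw 167.6°. Grasping the rack.

>>> {"api": "play_rows", "payload": {
  "commands": [
    [[0.03,-0.001,-0.03,0,0,-0.0185,0],[0.0438,-0.0022,-0.065,0,0,-0.0185,0],[0.0438,-0.0022,-0.1,0,0,-0.0185,0],[0.0438,-0.0022,-0.13,0,0,-0.0185,0],[0.0438,-0.0022,-0.146,0,0,-0.0185,0]]
  ]
}}

```text
time_s: 21.25
tcp_pos: [0.5466, -0.0179, 0.0125]
ee_rot: [[0.976, -0.216, -0.003], [-0.216, -0.976, -0.001], [-0.003, 0.001, -1.0]]
wrist_force: [0.8, 0.5, -0.0]
gripper_width: 0.996
```

>>> {"api": "play_rows", "payload": {
  "commands": [
    [[0,0,-0.006,0,0,0,0.1],[0,0,-0.01,0,0,0,0.3],[0,0,-0.01,0,0,0,0.4],[0,0,-0.01,0,0,0,0.5],[0,0,-0.01,0,0,0,0.7]]
  ]
}}

```text
time_s: 21.75
tcp_pos: [0.5487, -0.0161, 0.0057]
ee_rot: [[0.977, -0.213, 0.002], [-0.213, -0.977, 0.001], [0.002, -0.001, -1.0]]
wrist_force: [-0.4, 0.4, -0.3]
gripper_width: 0.629
```

>>> {"api": "play_rows", "payload": {
  "commands": [
    [[0,0,0,0,0,0,0.7],[0,0,0,0,0,0,0.7],[0,0,0,0,0,0,0.7],[0,0,0,0,0,0,0.7],[0,0,0,0,0,0,0.7]]
  ]
}}

```text
time_s: 22.25
tcp_pos: [0.5483, -0.0162, 0.0052]
ee_rot: [[0.977, -0.213, 0.001], [-0.213, -0.977, 0.0], [0.001, -0.0, -1.0]]
wrist_force: [-1.1, 1.0, 6.2]
gripper_width: 0.499
```

Rack gripped (43.4 mm against 44). Carrying it to the roof.

>>> {"api": "play_rows", "payload": {
  "commands": [
    [[0,0,0.02,0,0,0,0.7],[0,0,0.06,0,0,0,0.7],[0,0,0.1,0,0,0,0.7],[-0.01,-0.025,0.135,0,0,0.03,0.7],[-0.025,-0.068,0.15,0,0,0.08,0.7]]
  ]
}}

```text
time_s: 22.75
tcp_pos: [0.5255, -0.0835, 0.1581]
ee_rot: [[0.992, -0.128, 0.007], [-0.128, -0.992, 0.0], [0.007, -0.001, -1.0]]
wrist_force: [0.9, -1.4, 0.3]
gripper_width: 0.5
```

>>> {"api": "play_rows", "payload": {
  "commands": [
    [[-0.015,-0.045,0,0,0,0.04,0.7],[-0.03,-0.09,0,0,0,0.063,0.7],[-0.045,-0.135,0,0,0,0.063,0.7],[-0.06,-0.178,0,0,0,0.063,0.7],[-0.066,-0.205,0,0,0,0.063,0.7]]
  ]
}}

```text
time_s: 23.25
tcp_pos: [0.4551, -0.2914, 0.1541]
ee_rot: [[0.997, -0.074, -0.001], [-0.074, -0.997, 0.001], [-0.001, -0.0, -1.0]]
wrist_force: [0.3, 1.0, -0.1]
gripper_width: 0.501
```

>>> {"api": "play_rows", "payload": {
  "commands": [
    [[0,0,-0.02,0,0,0,0.7],[0,0,-0.04,0,0,0,0.7],[0,0,-0.05,0,0,0,0.7],[0,0,-0.05,0,0,0,0.7],[0,0,-0.05,0,0,0,0.7]]
  ]
}}

```text
time_s: 23.75
tcp_pos: [0.4575, -0.2893, 0.1049]
ee_rot: [[0.997, -0.071, 0.0], [-0.071, -0.997, -0.0], [0.0, 0.0, -1.0]]
wrist_force: [-0.1, 0.2, -0.3]
gripper_width: 0.496
```

```bash
python3 - <<'E'
from h import *
s=r.sense();print(s['time_s'],s['tcp_pos'],s['ee_rot'][:,0],s['wrist_force'],s['gripper_width']*87)
c=wsnap('w12');cv2.imwrite('pics/w12c.png',cv2.resize(c['image'][60:290,140:420,::-1],None,fx=2.5,fy=2.5))
E
```

```text
23.75 [ 0.45746375 -0.28925073  0.10487085] [ 9.97481660e-01 -7.09240996e-02  3.32625977e-04] [-0.11486535  0.19423739 -0.32716109] 43.13938249881456
```

View pics/w12c.png

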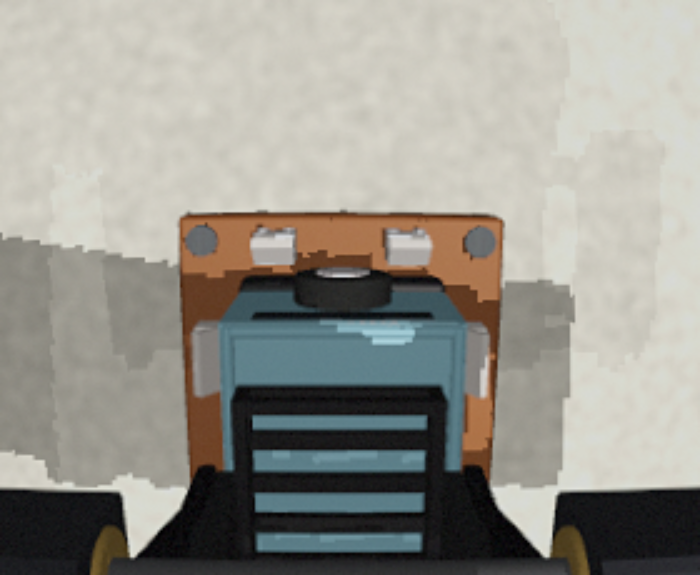

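```bash
python3 - <<'E'
from h import *
c=np.load('pics/w12.npz');s=r.sense();R=s['ee_rot'];p=s['tcp_pos'];zr=p[2]-.0052
f=lambda u,v,z:(R.T@(watz(c,140+u/2.5,60+v/2.5,z)-p)*1000).round(1)
print('roof tail corners',f(220,322,.0815),f(467,322,.0815),'lower',f(222,460,.0815),f(461,460,.0815))
print('rack tail corners',f(234,390,zr+.012),f(447,390,zr+.012),'lower',f(248,545,zr+.012),f(427,545,zr+.012))
E
```

```text
roof tail corners [ 38.  -28.4  23.9] [38.1 29.3 23.9] lower [  3.5 -29.4  23.8] [ 3.5 29.4 23.9]
rack tail corners [ 30.7 -21.5  -6.8] [30.7 20.9 -6.7] lower [ -3.8 -20.   -6.8] [-3.8 18.2 -6.8]
```

>>> {"api": "play_rows", "payload": {
  "commands": [
    [[-0.001,-0.0004,-0.006,0,0,0,0.7],[-0.001,-0.0004,-0.011,0,0,0,0.7],[-0.001,-0.0004,-0.015,0,0,0,0.7],[-0.001,-0.0004,-0.018,0,0,0,0.7],[-0.001,-0.0004,-0.019,0,0,0,0.7]]
  ]
}}

```text
time_s: 24.3
tcp_pos: [0.4557, -0.2896, 0.0851]
ee_rot: [[0.997, -0.072, -0.001], [-0.072, -0.997, 0.0], [-0.001, -0.0, -1.0]]
wrist_force: [-1.1, 0.9, 2.8]
gripper_width: 0.498
```

>>> {"api": "play_rows", "payload": {
  "commands": [
    [[0,0,-0.001,0,0,0,0.7],[0,0,-0.001,0,0,0,0.7],[0,0,-0.001,0,0,0,0.7]]
  ]
}}

```text
time_s: 24.6
tcp_pos: [0.4559, -0.2897, 0.0851]
ee_rot: [[0.997, -0.072, -0.0], [-0.072, -0.997, -0.0], [-0.0, 0.0, -1.0]]
wrist_force: [-2.3, 1.8, 5.6]
gripper_width: 0.499
```

Contact at the expected height (0.0851). Release, lift clear and check.

>>> {"api": "play_rows", "payload": {
  "commands": [
    [[0,0,0,0,0,0,0.3],[0,0,0,0,0,0,0.3],[0,0,0,0,0,0,0.3],[0,0,0.02,0,0,0,0.3],[0,0,0.06,0,0,0,0.2]]
  ]
}}

```text
time_s: 25.1
tcp_pos: [0.4538, -0.2888, 0.1418]
ee_rot: [[0.997, -0.072, -0.008], [-0.072, -0.997, 0.003], [-0.008, -0.002, -1.0]]
wrist_force: [0.5, -0.6, -0.0]
gripper_width: 0.733
```

>>> {"api": "play_rows", "payload": {
  "commands": [
    [[-0.01,0,0.04,0,0,0,0],[-0.03,0,0.08,0,0,0,0],[-0.06,0,0.11,0,0,0,0],[-0.06,0,0.11,0,0,0,0],[-0.06,0,0.11,0,0,0,0]]
  ]
}}

```text
time_s: 25.6
tcp_pos: [0.3959, -0.2897, 0.2551]
ee_rot: [[0.997, -0.072, 0.002], [-0.072, -0.997, -0.0], [0.002, 0.0, -1.0]]
wrist_force: [-0.5, -0.1, -1.4]
gripper_width: 0.994
```

```bash
python3 - <<'E'
from h import *
s=r.sense();print(s['time_s'],s['tcp_pos'],s['wrist_force']);c=wsnap('w13');P=wcloud(c)
e=np.array([np.cos(np.deg2rad(175.9)),np.sin(np.deg2rad(175.9))]);o=np.array([.4385,-.288])
X=(P[...,:2]-o)@e;Y=(P[...,:2]-o)@np.array([-e[1],e[0]]);k=c['range_z']>0
for n,lo,hi in (('rack rails',.087,.096),('roof',.076,.084),('bonnet',.05,.06)):
    m=k&(P[...,2]>lo)&(P[...,2]<hi)&(abs(X)<.1)&(abs(Y)<.05)
    if m.sum(): print(n,m.sum(),np.percentile(X[m],[2,98]).round(4),np.percentile(Y[m],[2,98]).round(4),np.median(P[m][:,2]).round(4),cv2.minAreaRect(P[m][:,:2].astype(np.float32)))
a=birdseye(c,.4425,-.288,.085,175.9,.2,.12,3500);cv2.imwrite('pics/b13.png',cv2.convertScaleAbs(a,alpha=1.3,beta=20))
E
```

```text
25.6 [ 0.3958771  -0.28970058  0.25511363] [-0.52806391 -0.06321581 -1.40526216]
rack rails 832 [-0.0453  0.0193] [-0.0224  0.0216] 0.0909 ((0.4513968229293823, -0.2885250449180603), (0.04443497955799103, 0.06505466997623444), 85.71269226074219)
roof 3428 [-0.0559  0.0189] [-0.0286  0.0283] 0.0796 ((0.456434965133667, -0.2891671657562256), (0.05966276675462723, 0.07886336743831635), 85.76895904541016)
bonnet 2279 [0.0264 0.0765] [-0.0285  0.0284] 0.0554 ((0.43121373653411865, -0.2877260744571686), (0.05908424034714699, 0.14302602410316467), 85.29900360107422)
```

View pics/b13.png

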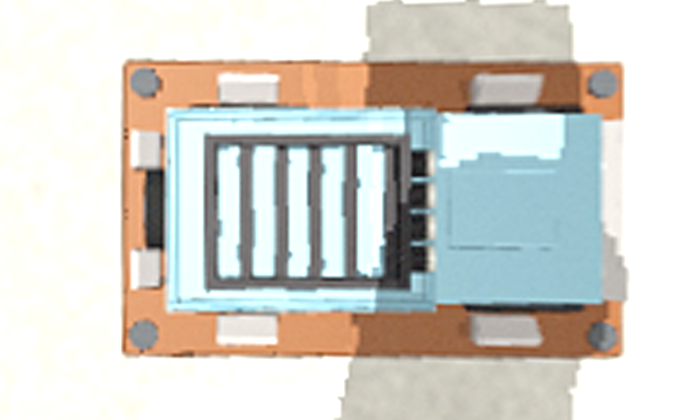

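The stack looks right: the rack lies inside the lip with its lamps to the bonnet, about 1.5 mm off along. The shell is centred over the jig, and all yaws are within 1°. Handing in.

```bash
python3 -c "
from h import *
print(r.finish_job(), r.sense()['time_s'])"
```

```text
the job is handed in; nothing more can be done
the job is handed in; nothing more can be done
```

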